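# Change over the dowel jig for the next batch

### The arm

A 6-joint arm with a two-finger parallel gripper is mounted at the origin on the work surface. World frame = base frame: x ahead of the robot, y to its left, z up, the work surface at z = 0. Lengths are in m, angles in degrees, forces in N, time in s.
With the tool pointing down it reaches from about 0.325 to 0.775 m from the base axis. Payload 5.5 kg.
Tool frame: the origin (TCP) lies on the centre line of the jaws, within the pads' length; the fingertips stand 19 mm ahead of it and the grasp point (between the pads) is the TCP; z points along the fingers, y is the line along which they close (so a half turn about z gives the same grasp; the last joint's range is limited). The gripper opens to 85 mm and grips with 20 to 120 N. Pads are 22 mm wide; open, the fingers measure 114 mm over their backs; the gripper's body (76 mm by 85 mm) begins 54 mm behind the grasp point. The pads swing forward as they close: fully open they stand 13 mm farther back than shut.
Start: joints at [-67.649, 5.22, 70.514, -0, 104.267, -3.249], TCP at [0.259, -0.541, 0.25] pointing down, gripper open.
Joint ranges: [-164.24, 164.24], [-49.07, 125.15], [9.68, 141.18], [-86.29, 266.29], [3.28, 154.24], [-151.56, 151.56]. Speed limits (degrees/s): [147.25, 147.25, 172.46, 180, 180, 180].

### API

Orientations are given as a 3x3 rotation matrix whose columns are the frame's x, y, z axes.
In Python, from station import get_obs, get_image, get_calibration, hand_in, spot_in, masks_of, place_of gives the robot as it stands.
- The arm moves only by the tool play_rows, never from a script. Its argument "steps" is a list of rows, each a list of 2 entries, a list of its own where there are three numbers: the shift along the tool's x, y, z in mm, then the turn, a rotation vector about the tool's x, y, z in degrees. A call has 1 to 12 rows; each row shifts and turns the commanded pose from where the row before left it, along the tool's axes as they then stand; what a row does not reach is not made up. A row lasts 1/8 s, in which the tool goes at most 62.5 mm and 10.7 degrees, less where a joint would pass 70% of its speed; a pose out of reach is approached as far as the arm can. A call is refused whole if a number of a shift passes 62.5 or a number of a turn 10.7, either way. A call with a gripper value outside its range is refused whole. "gripper" is the opening, from -1 (shut) to 1 (fully open), set as the call begins (left out, the last holds). The fingers move at their own pace and stop on an object; "force" is the grip in N (left out, the last holds). Time passes only in rows, so rows that do not move let the fingers close. It gives the time, the measured TCP pose, the force, the opening and the grip force at its end, in the units of the state.
- get_obs(): the state, without advancing time (a new reading comes with each control period).
- get_image(name): name is "side" or "top" or "wrist"; returns the picture (480x640x3 uint8, blue, green, red); there is no depth.
- get_calibration(name): a dict with "intrinsics" (3x3 intrinsics, pixels), "cam_to_world" (4x4, takes a point from camera to world coordinates); the wrist camera has in their place "tool_from_camera" (4x4, takes a point from camera to tool coordinates, whose origin is the TCP and whose axes are the flange's). Camera axes: x right, y down, z forward; pixel columns grow to the right and rows downward; lengths in m; the calibration is good to about 2 mm. A picture is of the moment at which its call begins: read the wrist's pose just before it. get_calibration takes no time and is no camera call.
- hand_in(): hands the job in; it is judged then, once.
Trained networks look in the newest picture that a camera, given by its name, has taken for a name from the list of things; names that differ only in an ending like _2 or _b are one class to them, and where a whole thing is asked for, a point or a joint stands for the part that bears it (a point fixed in the world has none). Each returns a list of dicts, best first, with "score" (0 to 1); they miss things now and then, are a little off and sometimes report something else, mostly with a low value. They report only what shows in the picture. A call takes as long as a camera call. They do not tell look-alikes from the thing itself.
- spot_in(camera, query): "point" ([x, y, z] in m, in the coordinates of the camera as it stood for that picture, good to about 4 mm: the middle of the surface that is visible of it).
- masks_of(camera, query): "mask" (480x640 bool, what is visible of it).
- place_of(camera, query): "point" ([x, y, z] in m, in the coordinates of the camera as it stood for that picture, good to about 4 mm: a listed point, or the origin of a listed thing).
The state is a dict: "clock": time; "qpos": joint angles; "joint_vel": joint speeds; "tau": joint torques, N m; "ee_pos": TCP position; "orientation": TCP orientation; "contact_force": force on the tool from outside, world axes, zero at the start; "wrist_torque": the same for the moment, N m; "opening": opening from 0.0 (shut) to 1.0 (fully open); "grasp_force": force on a finger pad.
Only numpy, scipy, OpenCV 4.12 (cv2) and the standard library are available. Lean on these libraries where they do the work, as an engineer would, in place of code of your own. Each camera call takes 0.05 s, during which the arm holds its last target. There are 200 camera calls.

### The job

Change over the dowel jig: first park the guide bridge fully home against its stop at the end away from the pockets, then lift the finished dark pieces out into the blue tray, lying flat, and lay every pale wooden blank flat in a pocket of its own, and when all that is done slide the bridge over them, fully against the working stop at the other end. After that set the drilling depth: turn the black outer coarse knob until its red line meets the red mark on the dial, and only then the small inner fine knob until its yellow line meets the yellow mark on the coarse knob. Leave the other things on the bench alone.

Things in the scene. Friction and masses are not known exactly. Their poses are not given: they have to be found in the camera images.
- jig: Dowel-drilling jig, fixed to the table: plywood bed 210 mm (its x) x 354 mm (its y, from -167 to +187 mm), 12 mm thick, with three shallow pockets, and two steel rails 16 mm thick along y (at x = -85 and +85 mm, tops 53 mm above the table, blue end blocks to 66 mm). Origin: on its underside, at table height, midway between the rails, 10 mm from the middle of its length. z up; x is the direction in which the blanks lie in the pockets.
- pocket_0 (a point): First (-y end, under the bridge when that is at its working stop) pocket of the jig: centre of its floor, 12 mm above the table. The pocket is 118 mm along the jig's x and 48 mm along its y, between wooden strips that stand 6 mm above the floor; pockets are 75 mm apart. Axes as the jig's. Any blank may lie in any pocket, one in each.
- pocket_1 (a point): Middle pocket of the jig: centre of its floor, 12 mm above the table. The pocket is 118 mm along the jig's x and 48 mm along its y, between wooden strips that stand 6 mm above the floor; pockets are 75 mm apart. Axes as the jig's. Any blank may lie in any pocket, one in each.
- pocket_2 (a point): Last (+y end, nearest to the parking stop) pocket of the jig: centre of its floor, 12 mm above the table. The pocket is 118 mm along the jig's x and 48 mm along its y, between wooden strips that stand 6 mm above the floor; pockets are 75 mm apart. Axes as the jig's. Any blank may lie in any pocket, one in each.
- blank_a_center (a point): Centre of a loose wooden blank, a plain block 110 mm (its x) x 40 mm (its y) x 36 mm (its z), about 0.11 kg. It may be absent (2 or 3 of the four are present). It starts flat on the table in front of the jig. Seated in a pocket its centre is 30 mm above the table.
- blank_b_center (a point): Centre of a loose wooden blank, a plain block 110 mm (its x) x 40 mm (its y) x 36 mm (its z), about 0.11 kg. It may be absent (2 or 3 of the four are present). It starts flat on the table in front of the jig. Seated in a pocket its centre is 30 mm above the table.
- blank_c_center (a point): Centre of a loose wooden blank, a plain block 110 mm (its x) x 40 mm (its y) x 36 mm (its z), about 0.11 kg. It may be absent (2 or 3 of the four are present). It starts flat on the table in front of the jig. Seated in a pocket its centre is 30 mm above the table.
- blank_d_center (a point): Centre of a loose wooden blank, a plain block 110 mm (its x) x 40 mm (its y) x 36 mm (its z), about 0.11 kg. It may be absent (2 or 3 of the four are present). It starts flat on the table in front of the jig. Seated in a pocket its centre is 30 mm above the table.
- done_a_center (a point): Centre of a finished piece: dark brown block of the same size as a blank (110 x 40 x 36 mm, about 0.13 kg), with two black dowel holes on top. It starts in one of the jig's pockets, lying along the jig's x. It may be absent (1 or 2 of the two are present). Lying in the tray its centre is 23 mm above the table.
- done_b_center (a point): Centre of a finished piece: dark brown block of the same size as a blank (110 x 40 x 36 mm, about 0.13 kg), with two black dowel holes on top. It starts in one of the jig's pockets, lying along the jig's x. It may be absent (1 or 2 of the two are present). Lying in the tray its centre is 23 mm above the table.
- tray_in (a point): Shallow blue tray for finished pieces, fixed to the table: centre of its inner floor, 5 mm above the table. Outside 170 mm (its x) x 200 mm (its y), walls 5 mm thick, rim 16 mm above the table. Two pieces fit side by side, each along the tray's x.
- bridge (a joint): Position of the drill-guide bridge along its rails, m: 0 at the parking stop (the jig's +y end, all pockets open), 0.25 at the working stop (above the first pocket). It slides along the jig's -y as the value grows, with about 2.5 N of friction, and stays where it is left.
- bridge_grip (a point): Point to grip on the bridge's red handle, on its mid-plane 100 mm above the table and 20 mm below its top. The handle is a block 64 mm long (jig x), 24 mm thick (jig y) and 46 mm tall, standing on an aluminium cross plate (204 x 50 mm) whose top is 74 mm above the table. The bridge's underside clears seated blanks by 16 mm. Axes as the jig's.
- coarse_knob (a joint): Angle of the black outer (coarse) knob, rad, growing clockwise seen from above, range 0 to 4.2; its red line meets the red mark on the white dial at 2.10. Friction about 0.2 N m; it stays where it is left.
- coarse_grip (a point): Point to grip the outer knob, on the vertical axis of both knobs, 75 mm above the table. The outer knob is a black round knob 58 mm in diameter, from 49 mm (top of the white dial plate, 124 mm across, on a grey 150 x 150 mm housing) to 83 mm above the table. It carries a red line and a yellow mark on its top face. The inner knob stands above it, 38 mm higher than this point.
- fine_knob (a joint): Angle of the aluminium inner (fine) knob relative to the outer knob, on which it rides (turning the outer carries it round), rad, growing clockwise seen from above, range 0 to 3.0; its yellow line meets the yellow mark on top of the outer knob at 1.50. Friction about 0.05 N m, so turning it does not drag the outer knob along.
- fine_grip (a point): Point to grip the inner knob, on the same axis, 106 mm above the table and 7 mm below its top. The inner knob is round, 30 mm in diameter and 30 mm tall, from 83 to 113 mm above the table.
- glue: Bystander, to be left alone: glue bottle, 60 mm across and 170 mm tall. Origin under its middle.
- tin: Bystander, to be left alone: paint tin, 72 mm across and 100 mm tall. Origin under its middle.
- ear_defenders: Bystander, to be left alone: red ear defenders lying on the table, about 170 x 180 mm and 45 mm tall. Origin under its middle.
Mind the look-alikes: they are no part of the job. What is shaped like the part that bears blank_b_center but orange or purple is not meant.

How it is judged (in metres and radians):
On the way, in this order (a step that is already met when the one before it is completed fails the run):
1. the bridge is parked at its parking stop (value of joint bridge below 0.01 m), for 0.2 s.
2. every finished piece lies flat in the tray and every blank flat in a pocket, the bridge still near its parking stop ((horizontal distance between blank_a_center and pocket_0 below 0.014 m or horizontal distance between blank_a_center and pocket_1 below 0.014 m or horizontal distance between blank_a_center and pocket_2 below 0.014 m) and z of blank_a_center in the frame of jig between 0.025 and 0.037 m and angle between the x axis of each of blank_a_center, blank_b_center, blank_c_center, blank_d_center and the x axis of jig, either way round below 0.15 rad and (horizontal distance between blank_b_center and pocket_0 below 0.014 m or horizontal distance between blank_b_center and pocket_1 below 0.014 m or horizontal distance between blank_b_center and pocket_2 below 0.014 m) and z of blank_b_center in the frame of jig between 0.025 and 0.037 m and (horizontal distance between blank_c_center and pocket_0 below 0.014 m or horizontal distance between blank_c_center and pocket_1 below 0.014 m or horizontal distance between blank_c_center and pocket_2 below 0.014 m) and z of blank_c_center in the frame of jig between 0.025 and 0.037 m and (horizontal distance between blank_d_center and pocket_0 below 0.014 m or horizontal distance between blank_d_center and pocket_1 below 0.014 m or horizontal distance between blank_d_center and pocket_2 below 0.014 m) and z of blank_d_center in the frame of jig between 0.025 and 0.037 m and x of done_a_center in the frame of tray_in between -0.065 and 0.065 m and y of done_a_center in the frame of tray_in between -0.08 and 0.08 m and z of done_a_center in the frame of tray_in between 0.012 and 0.028 m and x of done_b_center in the frame of tray_in between -0.065 and 0.065 m and y of done_b_center in the frame of tray_in between -0.08 and 0.08 m and z of done_b_center in the frame of tray_in between 0.012 and 0.028 m and value of joint bridge below 0.04 m), for 0.3 s.
3. the bridge is at its working stop (value of joint bridge above 0.24 m), for 0.2 s.
4. the coarse knob's red line is at the red mark (value of joint coarse_knob between 1.98 and 2.22 rad), for 0.3 s.
5. the fine knob's yellow line is at the yellow mark, the coarse knob still set (all of step 4 and value of joint fine_knob between 1.42 and 1.58 rad), for 0.3 s.
At the end, for the whole second after the job is handed in: Finished pieces flat in the tray; blanks flat in pockets (within 14 mm and 0.15 rad), all at rest; the bridge within 10 mm of its working stop; the coarse knob within 0.12 rad and the fine knob within 0.08 rad of its mark (all of step 5 and (horizontal distance between blank_a_center and pocket_0 below 0.014 m or horizontal distance between blank_a_center and pocket_1 below 0.014 m or horizontal distance between blank_a_center and pocket_2 below 0.014 m) and z of blank_a_center in the frame of jig between 0.025 and 0.037 m and angle between the x axis of each of blank_a_center, blank_b_center, blank_c_center, blank_d_center and the x axis of jig, either way round below 0.15 rad and (horizontal distance between blank_b_center and pocket_0 below 0.014 m or horizontal distance between blank_b_center and pocket_1 below 0.014 m or horizontal distance between blank_b_center and pocket_2 below 0.014 m) and z of blank_b_center in the frame of jig between 0.025 and 0.037 m and (horizontal distance between blank_c_center and pocket_0 below 0.014 m or horizontal distance between blank_c_center and pocket_1 below 0.014 m or horizontal distance between blank_c_center and pocket_2 below 0.014 m) and z of blank_c_center in the frame of jig between 0.025 and 0.037 m and (horizontal distance between blank_d_center and pocket_0 below 0.014 m or horizontal distance between blank_d_center and pocket_1 below 0.014 m or horizontal distance between blank_d_center and pocket_2 below 0.014 m) and z of blank_d_center in the frame of jig between 0.025 and 0.037 m and x of done_a_center in the frame of tray_in between -0.065 and 0.065 m and y of done_a_center in the frame of tray_in between -0.08 and 0.08 m and z of done_a_center in the frame of tray_in between 0.012 and 0.028 m and x of done_b_center in the frame of tray_in between -0.065 and 0.065 m and y of done_b_center in the frame of tray_in between -0.08 and 0.08 m and z of done_b_center in the frame of tray_in between 0.012 and 0.028 m and value of joint bridge above 0.24 m and linear speed of each of blank_a, blank_b, blank_c, blank_d, done_a, done_b below 0.02 m/s); the robot touches nothing.
It fails at once if a bystander is pushed more than 60 mm away (distance of any of glue, tin, ear_defenders from where it was at the start of the episode above 0.06 m).
Of blank_a, blank_b, blank_c, blank_d only 2 to 3 are there at a start; the rules pass over those that are not, and their reading is None.
Of done_a, done_b only 1 to 2 are there at a start; the rules pass over those that are not, and their reading is None.
At some moment in a run one of blank_a, blank_b, blank_c, blank_d, done_a, done_b may be knocked a few centimetres aside while the robot is not near it.
Once in a run the grip may slacken for a moment while it holds something.
It also fails if it takes over 210 s, if anything falls off the work surface, if the arm or the gripper's body presses on something with over 40 N, if the wrist force passes 120 N, or if a joint passes its speed limit or range.

## Working session

There is one attempt and no reset: what is moved stays moved. The work goes in short steps, Python scripts to look and compute and a tool call to move; the robot and the scene stay as the last step left them, time stands still between calls to the robot, and variables do not carry over. Pictures are saved under pics/ and viewed, at most 14 in all, crops included, and the job is handed in when it is done.

Besides the shell and the picture viewer there is one more tool, called after "Emit:" as a command line: name --argument value ..., lists and objects as JSON in quotes. play_rows: Moves the arm, as the interface text tells. Its arguments: {"type":"object","properties":{"steps":{"type":"array"},"gripper":{"type":"number"},"force":{"type":"number"}},"required":["steps"]}

```bash
mkdir -p pics; ls; cat > h.py <<'E'
import numpy as np, cv2
from station import *
def T(name,obs=None):
    c=get_calibration(name)
    if 'cam_to_world' in c: return np.array(c['intrinsics']),np.array(c['cam_to_world'])
    o=obs or get_obs(); M=np.eye(4); M[:3,:3]=np.array(o['orientation']); M[:3,3]=o['ee_pos']
    return np.array(c['intrinsics']),M@np.array(c['tool_from_camera'])
def w(M,p): return (M@np.r_[p,1])[:3]
def ray(K,M,u,v,z):
    d=M[:3,:3]@np.linalg.inv(K)@[u,v,1]; o=M[:3,3]; return o+d*(z-o[2])/d[2]
def pix(K,M,P):
    c=np.linalg.inv(M)@np.r_[P,1]; q=K@c[:3]; return q[:2]/q[2]
E
python3 - <<'E'
from h import *
for n in ['top','side']:
    im=get_image(n); cv2.imwrite(f'pics/{n}0.png',im)
    K,M=T(n); print(n,M.round(3).tolist(),K[0,0])
    for q in ['jig','pocket_0','pocket_1','pocket_2','blank_a_center','done_a_center','tray_in','bridge_grip','coarse_grip','fine_grip','glue','tin','ear_defenders']:
        print(q,[(round(r['score'],2),w(M,r['point']).round(3).tolist()) for r in place_of(n,q)][:6])
print(get_obs())
E
```

```text
pics
top [[-0.011, -0.993, 0.116, 0.386], [-1.0, 0.014, 0.027, -0.004], [-0.028, -0.116, -0.993, 1.276], [0.0, 0.0, 0.0, 1.0]] 496.23012952643626
jig [(0.87, [0.643, 0.047, 0.001])]
pocket_0 [(0.93, [0.645, -0.064, 0.012]), (0.86, [0.644, 0.085, 0.009]), (0.56, [0.644, 0.011, 0.009])]
pocket_1 [(0.93, [0.645, -0.064, 0.012]), (0.86, [0.644, 0.085, 0.009]), (0.56, [0.644, 0.011, 0.009])]
pocket_2 [(0.93, [0.645, -0.064, 0.012]), (0.86, [0.644, 0.085, 0.009]), (0.56, [0.644, 0.011, 0.009])]
blank_a_center [(0.45, [0.648, 0.05, 0.098])]
done_a_center [(0.77, [0.648, -0.065, 0.029]), (0.68, [0.44, 0.203, 0.018])]
tray_in []
bridge_grip []
coarse_grip [(0.91, [0.58, -0.362, 0.073]), (0.71, [0.645, 0.013, 0.009])]
fine_grip [(0.71, [0.581, -0.36, 0.106]), (0.57, [0.643, 0.008, 0.009])]
glue [(0.9, [0.771, -0.23, 0.004])]
tin [(0.48, [0.58, -0.359, 0.074])]
ear_defenders [(0.92, [0.337, -0.391, -0.002]), (0.32, [0.443, -0.055, 0.015])]
side [[-0.943, -0.224, 0.247, 0.175], [-0.333, 0.666, -0.668, 0.935], [-0.015, -0.712, -0.702, 1.058], [0.0, 0.0, 0.0, 1.0]] 499.74352663464543
jig [(0.91, [
[... 1045 characters left out ...]
.04267916e+02, -3.24779606e+00]), 'joint_vel': array([ 0.04466651, -0.0988826 ,  0.02332995, -0.00263365, -0.04759593,
        0.01831803]), 'tau': array([ 2.54356491e-04, -4.58462870e+01, -4.18084788e+01, -3.66959932e-05,
        9.49742207e-04, -3.47565624e-06]), 'ee_pos': array([ 0.25924097, -0.54110041,  0.25025798]), 'orientation': array([[ 9.01848508e-01,  4.32052391e-01,  4.37801209e-06],
       [ 4.32052390e-01, -9.01848506e-01,  6.32564431e-05],
       [ 3.12784012e-05, -5.51561982e-05, -9.99999998e-01]]), 'contact_force': array([ 0.22022631, -0.66922688, -1.23892625]), 'wrist_torque': array([ 0.01518356,  0.02283206, -0.0205756 ]), 'grasp_force': 0.0, 'opening': 0.9999676399363134}
```

View pics/top0.png

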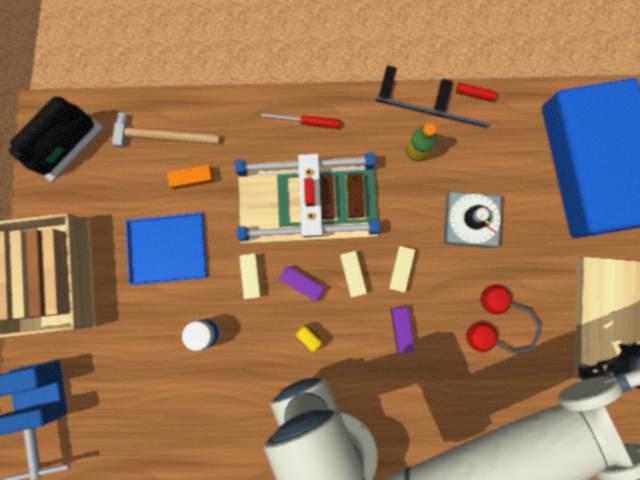

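View pics/side0.png

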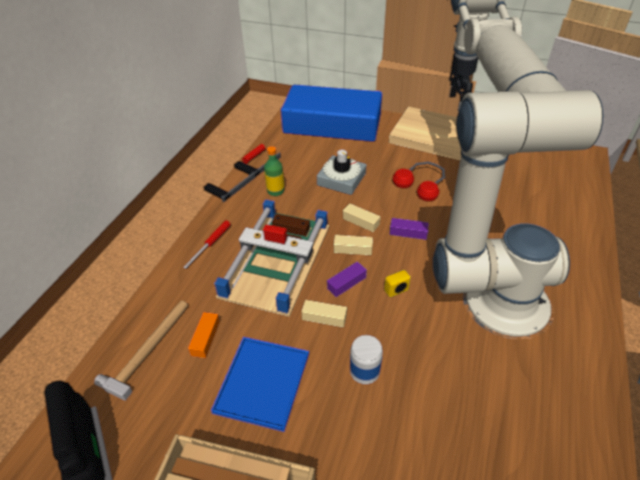

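The top view shows three pale blanks at (250,276), (353,274) and (402,269). The look-alikes are purple at (302,283) and (402,329) and orange at (190,177), so not meant. Two dark pieces are in the pockets at about (327,197) and (355,195). The bridge is at (309,195) and the tray at (166,247). The knob is at (474,218). I'll measure these now and confirm with one crop.

```bash
cat >> h.py <<'E'
def rect(mask,K,M,z):
    c=max(cv2.findContours(mask.astype(np.uint8),cv2.RETR_EXTERNAL,cv2.CHAIN_APPROX_NONE)[0],key=cv2.contourArea)
    p=np.array([ray(K,M,u,v,z)[:2] for u,v in c[:,0]],np.float32)
    (cx,cy),(a,b),t=cv2.minAreaRect(p)
    if a<b: a,b,t=b,a,t+90
    return round(cx,4),round(cy,4),round(a,3),round(b,3),round((t+90)%180-90,1)
def plan(P,yaw=None):
    o=get_obs(); R=np.array(o['orientation']); s=R.T@(np.array(P)-o['ee_pos'])*1000
    y=np.degrees(np.arctan2(R[1,0],R[0,0]))
    print('at',o['ee_pos'].round(4),'yaw',round(y,1),'shift',s.round(1), 'turn tool z', None if yaw is None else round(-((yaw-y+180)%360-180),1),'q',np.array(o['qpos']).round(0))
E
python3 - <<'E'
from h import *
im=cv2.imread('pics/top0.png'); K,M=T('top')
hsv=cv2.cvtColor(im,cv2.COLOR_BGR2HSV); h,s,v=cv2.split(hsv)
def comps(m,amin=60):
    n,l,st,c=cv2.connectedComponentsWithStats(m.astype(np.uint8))
    return [(l==i,c[i].round(0),st[i,4]) for i in range(1,n) if st[i,4]>amin]
print('pale'); 
for m,c,a in comps((h>15)&(h<35)&(s<120)&(v>190)):
    print(c,a,rect(m,K,M,.036))
print('dark')
for m,c,a in comps((v<110)&(h<20)&(s>90)): 
    if 280<c[0]<380 and 160<c[1]<240: print(c,a,rect(m,K,M,.048))
print('blue')
for m,c,a in comps((h>100)&(h<125)&(s>130)&(v>60),25):
    if c[0]<400: print(c,a,rect(m,K,M,.066),rect(m,K,M,.016))
print('red')
for m,c,a in comps(((h<6)|(h>174))&(s>170)&(v>90),40):
    print(c,a,rect(m,K,M,.12))
cv2.imwrite('pics/c0.png',cv2.resize(im[140:360,230:510],None,fx=2.7,fy=2.7,interpolation=cv2.INTER_CUBIC))
for q in ['blank_a_center','done_a_center']:
    for r in masks_of('top',q): print(q,r['score'],rect(r['mask'],K,M,.036))
for q in ['tray_in']:
    K2,M2=T('side')
    for r in masks_of('side','tray_in')[:1]: print(rect(r['mask'],K2,M2,.005))
E
```

```text
pale
[171. 134.] 442 (0.8142, 0.4122, 0.242, 0.014, 84.0)
[347. 168.] 77 (0.718, -0.0466, 0.079, 0.007, -87.8)
[260. 199.] 2157 (0.6393, 0.1536, 0.157, 0.154, -87.9)
[295. 200.] 526 (0.6373, 0.0888, 0.113, 0.032, 2.0)
[ 31. 218.] 169 (0.5997, 0.7649, 0.17, 0.007, -84.1)
[ 50. 266.] 975 (0.476, 0.6956, 0.237, 0.077, 8.6)
[ 16. 274.] 918 (0.4575, 0.7984, 0.221, 0.028, 5.9)
[310. 236.] 614 (0.5429, 0.0566, 0.338, 0.017, -87.9)
[  2. 279.] 450 (0.4554, 0.8328, 0.22, 0.015, 3.7)
[402. 269.] 710 (0.4578, -0.1764, 0.11, 0.04, -14.7)
[353. 274.] 722 (0.447, -0.0547, 0.11, 0.041, 13.5)
[249. 276.] 714 (0.4452, 0.2053, 0.111, 0.041, 6.8)
[608. 286.] 3072 (0.3957, -0.6835, 0.163, 0.137, -4.8)
[ 57. 320.] 331 (0.3445, 0.6899, 0.081, 0.037, -88.5)
[ 35. 332.] 208 (0.3117, 0.7408, 0.181, 0.008, -83.9)
[616. 346.] 81 (0.2638, -0.6864, 0.032, 0.019, -4.5)
[634. 379.] 110 (0.1857, -0.7244, 0.03, 0.022, -72.5)
[604. 428.] 1693 (0.0633, -0.6437, 0.172, 0.112, 15.9)
[280. 410.] 206 (0.1154, 0.1194, 0.048, 0.044, 17.6)
[543. 459.] 4887 (-0.024, -0.4554, 0.357, 0.121, -69.1)
[302. 460.] 2319 (-0.0067, 0.0
[... 450 characters left out ...]
, 0.4073, 0.192, 0.16, -85.0) (0.519, 0.4243, 0.199, 0.167, -85.0)
[374. 226.] 115 (0.5623, -0.1077, 0.032, 0.022, 4.3) (0.5696, -0.112, 0.034, 0.023, 4.3)
[242. 233.] 102 (0.5492, 0.2185, 0.031, 0.024, 6.6) (0.556, 0.2277, 0.032, 0.025, 6.6)
[ 28. 398.] 2821 (0.1589, 0.7289, 0.163, 0.143, -79.0) (0.1495, 0.7592, 0.17, 0.149, -79.0)
red
[476.  92.] 394 (0.8765, -0.3563, 0.094, 0.026, 74.7)
[320. 122.] 328 (0.8103, 0.0208, 0.094, 0.022, 82.2)
[309. 191.] 198 (0.6389, 0.0487, 0.061, 0.018, 3.5)
[496. 299.] 664 (0.3803, -0.3774, 0.064, 0.063, -46.8)
[481. 336.] 676 (0.2972, -0.3404, 0.065, 0.064, -46.9)
done_a_center 0.88 (0.6472, -0.0658, 0.119, 0.046, 3.4)
(0.5214, 0.4254, 0.21, 0.177, -84.6)
```

View pics/c0.png

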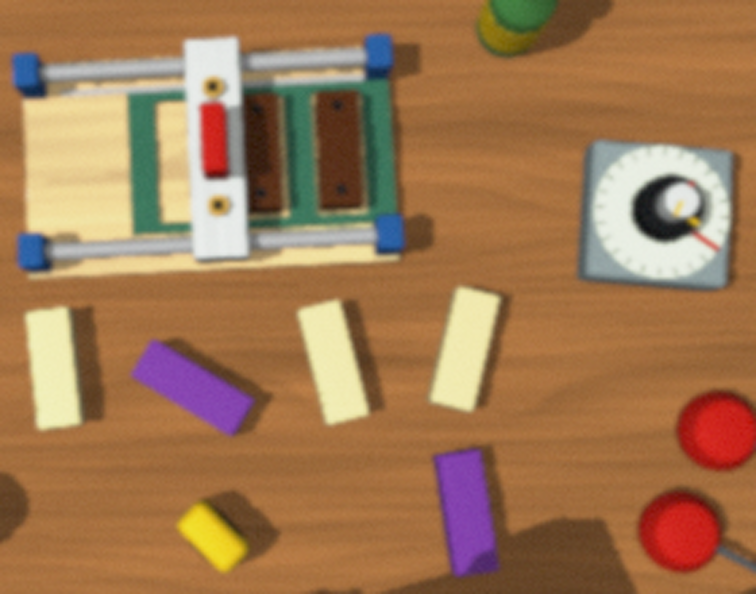

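The crop confirms three pale blanks, two dark pieces and a jig yaw of about 2°. The handle is at (0.640, 0.0485). I'll move above the handle.

Emit:
play_rows --steps '[[[0,0,0],[0,0,8]],[[0,0,0],[0,0,8]],[[0,0,0],[0,0,7.6]],[[20,-29,0],[0,0,0]],[[36,-52,0],[0,0,0]],[[36,-52,0],[0,0,0]],[[36,-52,0],[0,0,0]],[[36,-52,0],[0,0,0]],[[36,-52,0],[0,0,0]],[[36,-52,0],[0,0,0]],[[36,-52,0],[0,0,0]],[[36,-52,0],[0,0,0]]]' --gripper 1 --force 60

```text
clock: 3.05
ee_pos: [0.5491, -0.0888, 0.2506]
orientation: [[0.999, 0.035, 0.001], [0.035, -0.999, -0.0], [0.001, 0.0, -1.0]]
contact_force: [0.2, 0.3, 0.2]
opening: 0.998
grasp_force: 0.0
```

Emit:
play_rows --steps '[[[36,-52,0],[0,0,0]],[[36,-52,0],[0,0,0]],[[21,-27,0],[0,0,0]],[[0,0,0],[0,0,0]]]'

```text
clock: 3.55
ee_pos: [0.6365, 0.0446, 0.2491]
orientation: [[0.999, 0.038, -0.002], [0.038, -0.999, 0.0], [-0.002, -0.0, -1.0]]
contact_force: [-0.2, -0.5, -0.5]
opening: 1.001
grasp_force: 0.0
```

```bash
python3 - <<'E'
from h import *
o=get_obs(); im=get_image('wrist'); cv2.imwrite('pics/w1.png',im); K,M=T('wrist',o)
print(get_calibration('wrist')['tool_from_camera'])
for q in ['bridge_grip','pocket_0','done_a_center','jig']:
    print(q,[(round(r['score'],2),w(M,r['point']).round(3).tolist()) for r in place_of('wrist',q)][:4])
plan([.640,.0485,.1],2.1)
E
```

```text
[[ 1.13157353e-04 -9.58702574e-01 -2.84410552e-01  7.24634000e-02]
 [ 9.99999909e-01 -8.68205439e-06  4.27132010e-04  1.28710691e-03]
 [-4.11961825e-04 -2.84410574e-01  9.58702486e-01 -1.24684943e-01]
 [ 0.00000000e+00  0.00000000e+00  0.00000000e+00  1.00000000e+00]]
bridge_grip [(0.98, [0.645, 0.044, 0.098]), (0.48, [0.299, 0.315, -0.002])]
pocket_0 [(0.69, [0.3, 0.314, -0.002]), (0.6, [0.64, 0.081, 0.013])]
done_a_center [(0.57, [0.646, -0.067, 0.031])]
jig [(0.82, [0.644, 0.049, 0.003])]
at [0.6355 0.041  0.2508] yaw 1.9 shift [  4.7  -7.4 150.8] turn tool z -0.2 q [  1.  11.  64.  -0. 105.  89.]
```

View pics/w1.png

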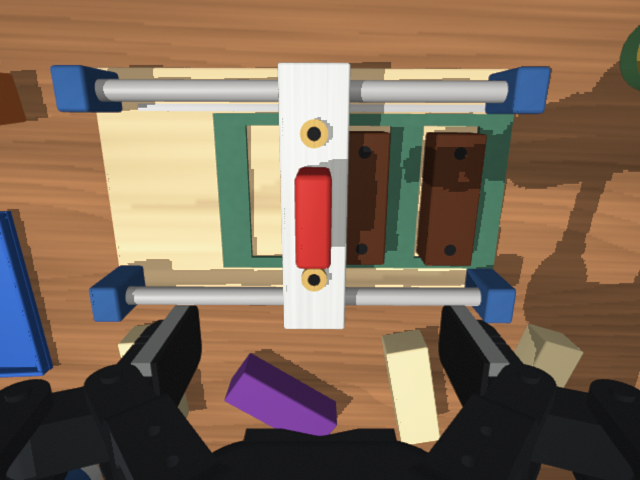

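The handle is at (313,218), centred between the fingers. I'll descend and grip it.

Emit:
play_rows --steps '[[[6,-5,30],[0,0,0]],[[0,0,40],[0,0,0]],[[0,0,40],[0,0,0]],[[0,0,30],[0,0,0]],[[0,0,8],[0,0,0]],[[0,0,0],[0,0,0]]]'

```text
clock: 4.55
ee_pos: [0.6417, 0.0468, 0.103]
orientation: [[0.999, 0.034, 0.0], [0.034, -0.999, -0.0], [0.0, 0.0, -1.0]]
contact_force: [0.3, 0.0, 1.0]
opening: 1.001
grasp_force: 0.0
```

Emit:
play_rows --steps '[[[0,0,0],[0,0,0]],[[0,0,0],[0,0,0]],[[0,0,0],[0,0,0]],[[0,0,0],[0,0,0]],[[0,0,0],[0,0,0]],[[0,0,0],[0,0,0]]]' --gripper -1 --force 40

```text
clock: 5.3
ee_pos: [0.642, 0.0478, 0.1031]
orientation: [[0.999, 0.035, 0.001], [0.035, -0.999, 0.0], [0.001, -0.0, -1.0]]
contact_force: [-0.4, 1.8, 4.5]
opening: 0.276
grasp_force: 41.7
```

Emit:
play_rows --steps '[[[0,-10,0],[0,0,0]],[[0,-20,0],[0,0,0]],[[0,-20,0],[0,0,0]],[[0,-20,0],[0,0,0]],[[0,-20,0],[0,0,0]],[[0,-20,0],[0,0,0]],[[0,-10,0],[0,0,0]],[[0,-6,0],[0,0,0]],[[0,-4,0],[0,0,0]],[[0,-3,0],[0,0,0]],[[0,-2,0],[0,0,0]],[[0,0,0],[0,0,0]]]'

```text
clock: 6.8
ee_pos: [0.6373, 0.182, 0.1031]
orientation: [[0.999, 0.035, 0.001], [0.035, -0.999, -0.001], [0.001, 0.001, -1.0]]
contact_force: [0.0, -1.1, 5.6]
opening: 0.277
grasp_force: 41.9
```

Emit:
play_rows --steps '[[[0,-2,0],[0,0,0]],[[0,-2,0],[0,0,0]],[[0,-2,0],[0,0,0]],[[0,0,0],[0,0,0]],[[0,0,0],[0,0,0]]]'

```text
clock: 7.42
ee_pos: [0.6373, 0.1841, 0.1031]
orientation: [[0.999, 0.032, 0.0], [0.032, -0.999, -0.006], [-0.0, 0.006, -1.0]]
contact_force: [-3.3, -14.5, 6.7]
opening: 0.274
grasp_force: 42.2
```

The bridge is against the parking stop at y 0.184 with 14.5 N of reaction. I'll release it, rise and go above the first dark piece (pocket 1).

Emit:
play_rows --steps '[[[0,3,0],[0,0,0]],[[0,0,0],[0,0,0]],[[0,0,0],[0,0,0]],[[0,0,0],[0,0,0]],[[0,0,0],[0,0,0]],[[0,0,-20],[0,0,0]],[[0,0,-50],[0,0,0]],[[0,20,-50],[0,0,0]],[[0,50,-20],[0,0,0]],[[0,50,0],[0,0,0]],[[0,50,0],[0,0,0]],[[0,0,0],[0,0,0]]]' --gripper 1

```text
clock: 8.93
ee_pos: [0.643, 0.0119, 0.2442]
orientation: [[1.0, 0.03, 0.002], [0.03, -1.0, -0.001], [0.002, 0.001, -1.0]]
contact_force: [-0.5, 0.7, 0.0]
opening: 0.999
grasp_force: 0.0
```

```bash
cat >> h.py <<'E'
def comps(m,amin=60):
    n,l,st,c=cv2.connectedComponentsWithStats(m.astype(np.uint8))
    return [(l==i,c[i].round(0),st[i,4]) for i in range(1,n) if st[i,4]>amin]
def look(name,tag,qs,n=4):
    o=get_obs(); im=get_image(name); cv2.imwrite(f'pics/{tag}.png',im); K,M=T(name,o)
    for q in qs: print(q,[(round(r['score'],2),w(M,r['point']).round(4).tolist()) for r in place_of(name,q)][:n])
    return im,K,M
def hsvm(im,kind):
    h,s,v=cv2.split(cv2.cvtColor(cv2.GaussianBlur(im,(5,5),0),cv2.COLOR_BGR2HSV))
    return dict(dark=(v<130)&(h<20)&(s>100),pale=(h>15)&(h<35)&(s<125)&(v>150))[kind]
E
python3 - <<'E'
from h import *
im,K,M=look('wrist','w2',['bridge_grip','done_a_center','pocket_0','jig'])
for r in masks_of('wrist','done_a_center'): print(r['score'],rect(r['mask'],K,M,.048))
plan([.643,.009,.1],2.1)
E
```

```text
bridge_grip [(0.91, [0.6401, 0.1786, 0.0998])]
done_a_center [(0.91, [0.6471, -0.0657, 0.032]), (0.38, [0.6411, 0.0554, 0.0025])]
pocket_0 [(0.86, [0.6392, 0.0762, 0.0103])]
jig [(0.66, [0.6403, 0.0492, 0.0008])]
0.81 (0.6458, -0.0636, 0.111, 0.046, 1.3)
at [0.6428 0.0168 0.2427] yaw 2.1 shift [ -0.2   7.9 142.7] turn tool z 0.0 q [ -2.  12.  64.   0. 104.  86.]
```

View pics/w2.png

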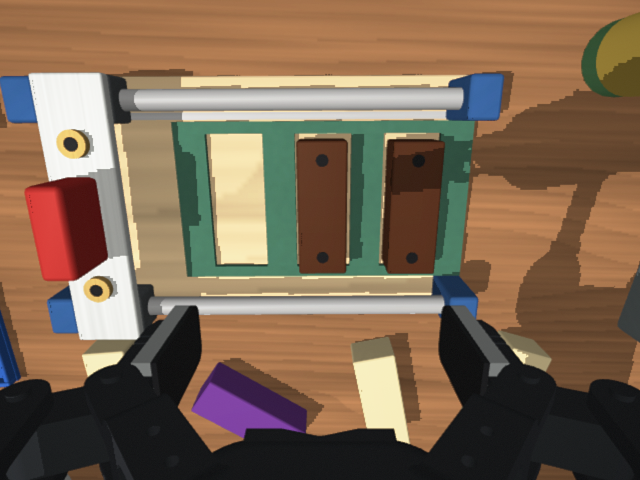

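The bridge is parked. The dark pieces are centred at about (322,206) and (416,206).

```bash
python3 - <<'E'
from h import *
K,M=T('wrist'); im=cv2.imread('pics/w2.png')
for m,c,a in comps(hsvm(im,'dark'),2000): print(c,a,rect(m,K,M,.048))
for p in [(322,206),(416,206)]: print(ray(K,M,*p,.048).round(4))
plan([.643,.009,.041],2.1)
E
```

```text
[569. 228.] 25409 (0.6016, -0.1848, 0.277, 0.135, 14.7)
[322. 204.] 6484 (0.6443, 0.0137, 0.11, 0.04, 2.4)
[411. 204.] 7119 (0.6466, -0.0577, 0.109, 0.045, 2.0)
[ 82. 222.] 3408 (0.6224, 0.2078, 0.082, 0.049, 16.9)
[0.6462 0.0137 0.048 ]
[ 0.6489 -0.0617  0.048 ]
at [0.6428 0.0168 0.2427] yaw 2.1 shift [-2.000e-01  7.900e+00  2.017e+02] turn tool z 0.0 q [ -2.  12.  64.   0. 104.  86.]
```

Emit:
play_rows --steps '[[[2,8,20],[0,0,0]],[[0,0,40],[0,0,0]],[[0,0,50],[0,0,0]],[[0,0,45],[0,0,0]],[[0,0,25],[0,0,0]],[[0,0,12],[0,0,0]],[[0,0,8],[0,0,0]],[[0,0,0],[0,0,0]],[[0,0,0],[0,0,0]]]' --gripper 0.45

```text
clock: 10.35
ee_pos: [0.6459, 0.0075, 0.0438]
orientation: [[0.999, 0.035, 0.002], [0.035, -0.999, -0.0], [0.002, 0.0, -1.0]]
contact_force: [0.6, -0.3, 0.2]
opening: 0.726
grasp_force: 0.0
```

Emit:
play_rows --steps '[[[0,0,0],[0,0,0]],[[0,0,0],[0,0,0]],[[0,0,0],[0,0,0]],[[0,0,0],[0,0,0]],[[0,0,0],[0,0,0]]]' --gripper -1 --force 50

```text
clock: 10.98
ee_pos: [0.6458, 0.0076, 0.0436]
orientation: [[0.999, 0.035, 0.002], [0.035, -0.999, -0.0], [0.002, 0.0, -1.0]]
contact_force: [0.0, -0.1, 5.0]
opening: 0.453
grasp_force: 53.1
```

The grip holds at an opening of 0.453, about 39 mm. I'll lift and carry it to the tray.

Emit:
play_rows --steps '[[[0,0,-20],[0,0,0]],[[0,0,-40],[0,0,0]],[[0,0,-50],[0,0,0]],[[0,0,-47],[0,0,0]],[[-8,-32,0],[0,0,0]],[[-12,-50,0],[0,0,0]],[[-12,-50,0],[0,0,0]],[[-12,-50,0],[0,0,0]],[[-12,-50,0],[0,0,0]],[[-12,-50,0],[0,0,0]],[[-12,-50,0],[0,0,0]],[[-12,-50,0],[0,0,0]]]'

```text
clock: 12.48
ee_pos: [0.539, 0.3875, 0.1999]
orientation: [[0.999, 0.035, 0.0], [0.035, -0.999, -0.0], [-0.0, 0.0, -1.0]]
contact_force: [0.4, 0.4, -0.2]
opening: 0.46
grasp_force: 52.5
```

Emit:
play_rows --steps '[[[-12,-50,0],[0,0,0]],[[-10,-34,0],[0,0,-3]],[[0,0,0],[0,0,0]],[[0,0,0],[0,0,0]]]'

```text
clock: 12.98
ee_pos: [0.515, 0.4688, 0.1994]
orientation: [[0.996, 0.087, -0.0], [0.087, -0.996, -0.001], [-0.0, 0.001, -1.0]]
contact_force: [0.3, -0.4, -1.2]
opening: 0.459
grasp_force: 52.4
```

```bash
python3 - <<'E'
from h import *
o=get_obs(); print(o['opening'],o['grasp_force']); plan([.516,.469,.038],5)
im,K,M=look('wrist','w3',['tray_in'])
for q in ['tray_in']:
  for r in masks_of('wrist',q)[:2]: print(r['score'],rect(r['mask'],K,M,.016))
E
```

```text
0.4586254700391382 52.39613592624664
at [0.515  0.4688 0.1994] yaw 5.0 shift [  1.1  -0.2 161.4] turn tool z -0.0 q [ 40.  20.  58.  -0. 101. 125.]
tray_in [(0.69, [0.5174, 0.4264, 0.0072]), (0.57, [0.5094, 0.4664, 0.1854])]
0.85 (0.5193, 0.4259, 0.2, 0.169, -85.2)
```

View pics/w3.png

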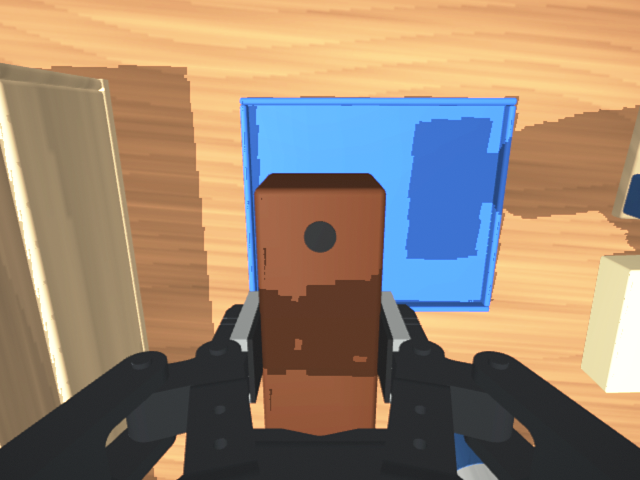

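The piece is held square above the tray's left half. I'll lower it, release and come back up.

Emit:
play_rows --steps '[[[2,0,30],[0,0,0]],[[0,0,45],[0,0,0]],[[0,0,45],[0,0,0]],[[0,0,24],[0,0,0]],[[0,0,10],[0,0,0]],[[0,0,6],[0,0,0]],[[0,0,0],[0,0,0]],[[0,0,0],[0,0,0]]]'

```text
clock: 14.12
ee_pos: [0.5175, 0.4699, 0.041]
orientation: [[0.996, 0.087, 0.002], [0.087, -0.996, 0.002], [0.002, -0.001, -1.0]]
contact_force: [-0.1, -0.5, -0.6]
opening: 0.46
grasp_force: 52.4
```

Emit:
play_rows --steps '[[[0,0,0],[0,0,0]],[[0,0,0],[0,0,0]],[[0,0,0],[0,0,0]],[[0,0,-10],[0,0,0]],[[0,0,-30],[0,0,0]],[[0,0,-45],[0,0,0]],[[0,0,-45],[0,0,0]],[[0,0,-32],[0,0,0]]]' --gripper 0.45

```text
clock: 15.12
ee_pos: [0.5172, 0.4697, 0.2054]
orientation: [[0.996, 0.087, 0.003], [0.087, -0.996, 0.003], [0.003, -0.002, -1.0]]
contact_force: [-0.1, 0.0, 0.8]
opening: 0.721
grasp_force: 0.0
```

```bash
python3 - <<'E'
from h import *
plan([.6475,-.065,.2],2.1)
im,K,M=look('top','t4',['done_a_center'])
for r in masks_of('top','done_a_center')[:3]: print(r['score'],rect(r['mask'],K,M,.041),rect(r['mask'],K,M,.048))
E
```

```text
at [0.5172 0.4697 0.2054] yaw 5.0 shift [ 83.2 544.1   4.4] turn tool z 2.9 q [ 39.  20.  58.   0. 102. 124.]
done_a_center [(0.73, [0.6498, -0.0653, 0.0284]), (0.6, [0.4458, -0.0577, 0.0168])]
0.81 (0.6444, -0.0649, 0.116, 0.041, 1.6) (0.643, -0.0645, 0.115, 0.041, 1.6)
```

Emit:
play_rows --steps '[[[0,0,0],[0,0,2.9]],[[6,29,0],[0,0,0]],[[10,50,0],[0,0,0]],[[10,50,0],[0,0,0]],[[10,50,0],[0,0,0]],[[10,50,0],[0,0,0]],[[10,50,0],[0,0,0]],[[10,50,0],[0,0,0]],[[10,50,0],[0,0,0]],[[10,50,0],[0,0,0]],[[10,50,0],[0,0,0]],[[10,50,0],[0,0,0]]]'

```text
clock: 16.77
ee_pos: [0.6418, -0.0569, 0.1994]
orientation: [[0.999, 0.037, -0.003], [0.037, -0.999, 0.0], [-0.003, -0.001, -1.0]]
contact_force: [0.3, 0.5, 0.2]
opening: 0.726
grasp_force: 0.0
```

Emit:
play_rows --steps '[[[3,10,0],[0,0,0]],[[0,0,0],[0,0,0]],[[0,0,0],[0,0,0]],[[0,0,0],[0,0,0]]]'

```text
clock: 17.27
ee_pos: [0.6455, -0.0636, 0.2014]
orientation: [[0.999, 0.039, 0.0], [0.039, -0.999, 0.0], [0.0, -0.0, -1.0]]
contact_force: [1.0, 0.4, 0.4]
opening: 0.721
grasp_force: 0.0
```

```bash
python3 - <<'E'
from h import *
im,K,M=look('wrist','w5',['done_a_center','pocket_0'])
for r in masks_of('wrist','done_a_center')[:2]: print(r['score'],rect(r['mask'],K,M,.048))
for m,c,a in comps(hsvm(im,'dark'),2000): print(c,a,rect(m,K,M,.048))
plan([.645,-.065,.043],2.1)
E
```

```text
done_a_center [(0.66, [0.6475, -0.0661, 0.0327])]
pocket_0 [(0.8, [0.6416, 0.0085, 0.0113]), (0.71, [0.6391, 0.0823, 0.0108]), (0.31, [0.4417, 0.2064, 0.0166])]
0.71 (0.6463, -0.0661, 0.111, 0.041, 1.7)
0.21 (0.4945, 0.1694, 0.076, 0.035, -10.4)
[536. 210.] 27809 (0.594, -0.2109, 0.285, 0.185, 14.8)
[322. 216.] 8306 (0.6464, -0.0664, 0.11, 0.04, 1.6)
at [ 0.6456 -0.0645  0.2015] yaw 2.2 shift [ -0.6   0.5 158.5] turn tool z 0.1 q [ -9.  13.  67.   0. 100.  79.]
```

Emit:
play_rows --steps '[[[0,2,30],[0,0,0]],[[0,0,45],[0,0,0]],[[0,0,45],[0,0,0]],[[0,0,24],[0,0,0]],[[0,0,10],[0,0,0]],[[0,0,4],[0,0,0]],[[0,0,0],[0,0,0]],[[0,0,0],[0,0,0]]]'

```text
clock: 18.48
ee_pos: [0.6464, -0.0673, 0.0449]
orientation: [[0.999, 0.037, 0.002], [0.037, -0.999, -0.0], [0.002, 0.0, -1.0]]
contact_force: [-0.6, 0.2, 0.9]
opening: 0.724
grasp_force: 0.0
```

Emit:
play_rows --steps '[[[0,0,0],[0,0,0]],[[0,0,0],[0,0,0]],[[0,0,0],[0,0,0]],[[0,0,0],[0,0,0]],[[0,0,0],[0,0,0]],[[0,0,-20],[0,0,0]],[[0,0,-45],[0,0,0]],[[0,0,-50],[0,0,0]],[[0,0,-42],[0,0,0]],[[0,0,0],[0,0,0]]]' --gripper -1

```text
clock: 19.73
ee_pos: [0.6471, -0.0674, 0.2065]
orientation: [[0.999, 0.037, 0.009], [0.037, -0.999, -0.001], [0.009, 0.002, -1.0]]
contact_force: [0.4, 1.1, -0.8]
opening: 0.456
grasp_force: 52.5
```

Emit:
play_rows --steps '[[[-7,-30,0],[0,0,0]],[[-12,-50,0],[0,0,0]],[[-12,-50,0],[0,0,0]],[[-12,-50,0],[0,0,0]],[[-12,-50,0],[0,0,0]],[[-12,-50,0],[0,0,0]],[[-12,-50,0],[0,0,0]],[[-12,-50,0],[0,0,0]],[[-12,-50,0],[0,0,0]],[[-5,-26,0],[0,0,-2.9]],[[0,0,0],[0,0,0]],[[0,0,0],[0,0,0]]]'

```text
clock: 21.22
ee_pos: [0.5209, 0.3838, 0.199]
orientation: [[0.996, 0.086, -0.002], [0.086, -0.996, -0.002], [-0.002, 0.002, -1.0]]
contact_force: [0.5, -0.8, -1.6]
opening: 0.455
grasp_force: 52.4
```

```bash
python3 - <<'E'
from h import *
im,K,M=look('wrist','w6',['done_a_center'])
for m,c,a in comps(hsvm(im,'dark'),2000): print(c,a,rect(m,K,M,.041))
plan([.5227,.384,.040],5)
E
```

```text
done_a_center [(0.74, [0.3011, 0.316, -0.0037]), (0.59, [0.5224, 0.3815, 0.1878])]
[ 60. 218.] 22660 (0.4756, 0.5259, 0.27, 0.143, 2.1)
[456. 182.] 11238 (0.5532, 0.285, 0.098, 0.072, 2.6)
[204. 213.] 8468 (0.5163, 0.4652, 0.108, 0.044, 5.0)
[320. 300.] 30339 (0.4455, 0.3757, 0.223, 0.117, 4.9)
at [0.5213 0.3834 0.1998] yaw 4.9 shift [  1.5  -0.6 159.8] turn tool z -0.1 q [ 33.  12.  68.  -0. 100. 118.]
```

View pics/w6.png

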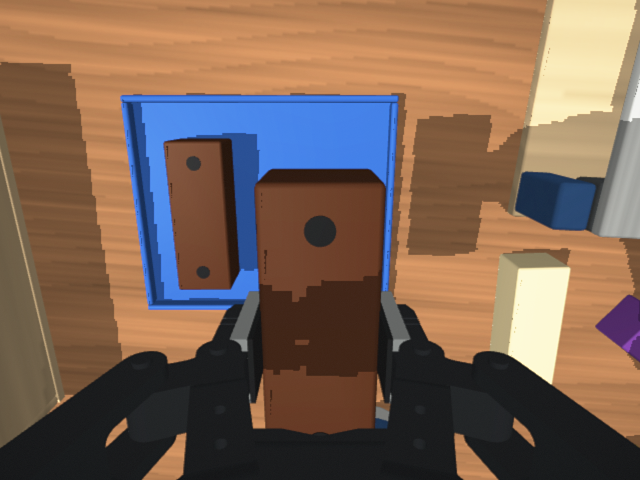

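The first piece lies flat at (204,213) in the tray, and the second is over the free half. I'll lower it and release.

Emit:
play_rows --steps '[[[2,1,30],[0,0,0]],[[0,0,45],[0,0,0]],[[0,0,45],[0,0,0]],[[0,0,22],[0,0,0]],[[0,0,10],[0,0,0]],[[0,0,6],[0,0,0]],[[0,0,0],[0,0,0]],[[0,0,0],[0,0,0]]]'

```text
clock: 22.32
ee_pos: [0.5237, 0.3841, 0.0438]
orientation: [[0.996, 0.087, 0.002], [0.087, -0.996, 0.001], [0.002, -0.001, -1.0]]
contact_force: [-0.9, -0.6, -1.8]
opening: 0.457
grasp_force: 52.5
```

Emit:
play_rows --steps '[[[0,0,0],[0,0,0]],[[0,0,0],[0,0,0]],[[0,0,0],[0,0,0]],[[0,0,-10],[0,0,0]],[[0,0,-30],[0,0,0]],[[0,0,-45],[0,0,0]],[[0,0,-45],[0,0,0]],[[0,0,-32],[0,0,0]]]' --gripper 0.45

```text
clock: 23.32
ee_pos: [0.5234, 0.384, 0.2082]
orientation: [[0.996, 0.087, 0.003], [0.087, -0.996, 0.002], [0.003, -0.002, -1.0]]
contact_force: [-0.0, -0.2, -0.2]
opening: 0.727
grasp_force: 0.0
```

```bash
python3 - <<'E'
from h import *
im,K,M=look('top','t7',[])
for m,c,a in comps(hsvm(im,'pale'),400):
    if 230<c[0]<450 and 240<c[1]<330: print(c,a,rect(m,K,M,.036))
plan([.445,.205,.2],6.8)
E
```

```text
[401. 269.] 847 (0.458, -0.1759, 0.115, 0.046, -14.7)
[353. 273.] 727 (0.4474, -0.0552, 0.114, 0.044, 13.9)
[249. 276.] 798 (0.4443, 0.2053, 0.114, 0.045, 6.7)
at [0.5243 0.3845 0.2131] yaw 5.0 shift [-94.7 172.   11.4] turn tool z -1.8 q [ 33.  12.  66.  -0. 101. 118.]
```

Emit:
play_rows --steps '[[[-19,35,0],[0,0,-1.8]],[[-25,45,3],[0,0,0]],[[-25,45,3],[0,0,0]],[[-25,45,3],[0,0,0]],[[0,2,3],[0,0,0]],[[0,0,0],[0,0,0]],[[0,0,0],[0,0,0]]]'

```text
clock: 24.25
ee_pos: [0.4493, 0.2032, 0.1925]
orientation: [[0.993, 0.119, 0.0], [0.119, -0.993, 0.0], [0.0, -0.0, -1.0]]
contact_force: [0.2, -0.3, 0.6]
opening: 0.724
grasp_force: 0.0
```

```bash
python3 - <<'E'
from h import *
im,K,M=look('wrist','w8',['blank_a_center'])
for m,c,a in comps(hsvm(im,'pale'),1500): print(c,a,rect(m,K,M,.036))
plan([.4445,.2053,.030],6.7)
E
```

```text
blank_a_center []
[323.  18.] 1632 (0.5748, 0.215, 0.031, 0.03, -83.8)
[520.  70.] 5398 (0.5617, 0.0804, 0.15, 0.048, 77.8)
[526.  23.] 3210 (0.5917, 0.0893, 0.043, 0.028, -85.7)
[621.  30.] 2064 (0.5965, 0.0266, 0.032, 0.028, 2.4)
[498. 107.] 5896 (0.5455, 0.1138, 0.232, 0.024, -88.1)
[317. 224.] 8373 (0.444, 0.2035, 0.111, 0.04, 6.6)
at [0.4492 0.2032 0.1923] yaw 6.9 shift [ -4.4  -2.7 162.3] turn tool z 0.2 q [ 20. -12.  93.   0.  99. 104.]
```

Emit:
play_rows --steps '[[[-5,-1,30],[0,0,0]],[[0,0,45],[0,0,0]],[[0,0,45],[0,0,0]],[[0,0,26],[0,0,0]],[[0,0,10],[0,0,0]],[[0,0,6],[0,0,0]],[[0,0,0],[0,0,0]],[[0,0,0],[0,0,0]]]'

```text
clock: 25.35
ee_pos: [0.4446, 0.203, 0.0316]
orientation: [[0.993, 0.118, 0.002], [0.118, -0.993, 0.001], [0.002, -0.0, -1.0]]
contact_force: [-0.2, 0.3, 0.7]
opening: 0.725
grasp_force: 0.0
```

Emit:
play_rows --steps '[[[0,0,0],[0,0,0]],[[0,0,0],[0,0,0]],[[0,0,0],[0,0,0]],[[0,0,0],[0,0,0]],[[0,0,0],[0,0,0]],[[0,0,-20],[0,0,0]],[[0,0,-45],[0,0,0]],[[0,0,-50],[0,0,0]],[[0,0,-55],[0,0,0]],[[0,0,0],[0,0,0]]]' --gripper -1

```text
clock: 26.6
ee_pos: [0.4455, 0.2033, 0.2055]
orientation: [[0.993, 0.118, 0.008], [0.118, -0.993, 0.003], [0.009, -0.002, -1.0]]
contact_force: [-0.3, 0.6, -1.5]
opening: 0.459
grasp_force: 52.4
```

```bash
python3 - <<'E'
from h import *
plan([.6405,.0835,.2],2.1)
E
```

```text
at [0.4455 0.2033 0.2055] yaw 6.8 shift [179.4 142.    6.7] turn tool z 4.7 q [ 21. -13.  92.  -0. 100. 104.]
```

Emit:
play_rows --steps '[[[20,16,0],[0,0,0]],[[40,31,0],[0,0,0]],[[40,31,0],[0,0,0]],[[40,31,0],[0,0,0]],[[30,23,0],[0,0,0]],[[9,10,0],[0,0,4.7]],[[0,0,0],[0,0,0]],[[0,0,0],[0,0,0]],[[0,0,0],[0,0,0]]]'

```text
clock: 27.72
ee_pos: [0.6378, 0.0836, 0.2002]
orientation: [[0.999, 0.038, -0.0], [0.038, -0.999, 0.0], [-0.0, -0.0, -1.0]]
contact_force: [0.4, 0.0, -1.8]
opening: 0.456
grasp_force: 52.3
```

```bash
python3 - <<'E'
from h import *
im,K,M=look('wrist','w9',['pocket_0','jig'])
plan([.6405,.0835,.0445],2.1)
E
```

```text
pocket_0 [(0.86, [0.6488, -0.0644, 0.0117])]
jig []
at [0.6381 0.0834 0.2006] yaw 2.2 shift [  2.3  -0.  156.1] turn tool z 0.1 q [  4.  12.  68.   0. 100.  92.]
```

View pics/w9.png

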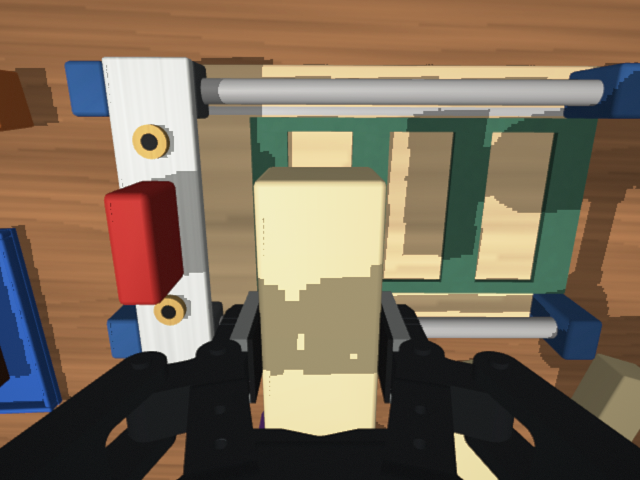

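```bash
python3 - <<'E'
from h import *
K,M=T('wrist')
for p in [(288,132),(352,132),(389,133),(454,133),(489,133),(557,133),(384,280),(439,280)]: print(p,ray(K,M,*p,.012).round(4),ray(K,M,*p,.018).round(4))
E
```

```text
(288, 132) [0.6982 0.108  0.012 ] [0.6985 0.1075 0.018 ]
(352, 132) [0.7    0.0601 0.012 ] [0.7002 0.0606 0.018 ]
(389, 133) [0.7004 0.0324 0.012 ] [0.7006 0.0334 0.018 ]
(454, 133) [ 0.7022 -0.0162  0.012 ] [ 0.7024 -0.0143  0.018 ]
(489, 133) [ 0.7032 -0.0424  0.012 ] [ 0.7033 -0.0399  0.018 ]
(557, 133) [ 0.7051 -0.0932  0.012 ] [ 0.7052 -0.0898  0.018 ]
(384, 280) [0.582  0.0263 0.012 ] [0.5845 0.0275 0.018 ]
(439, 280) [ 0.5837 -0.0193  0.012 ] [ 0.5862 -0.0174  0.018 ]
```

Emit:
play_rows --steps '[[[2,1,30],[0,0,0]],[[0,0,45],[0,0,0]],[[0,0,40],[0,0,0]],[[0,0,22],[0,0,0]],[[0,0,10],[0,0,0]],[[0,0,6],[0,0,0]],[[0,0,3],[0,0,0]],[[0,0,0],[0,0,0]],[[0,0,0],[0,0,0]]]'

```text
clock: 29.0
ee_pos: [0.6409, 0.082, 0.0452]
orientation: [[0.999, 0.037, 0.001], [0.037, -0.999, 0.0], [0.001, -0.0, -1.0]]
contact_force: [0.1, 0.4, -1.3]
opening: 0.455
grasp_force: 52.3
```

Emit:
play_rows --steps '[[[0,0,0],[0,0,0]],[[0,0,0],[0,0,0]],[[0,0,0],[0,0,0]],[[0,0,-10],[0,0,0]],[[0,0,-30],[0,0,0]],[[0,0,-45],[0,0,0]],[[0,0,-45],[0,0,0]],[[0,0,-26],[0,0,0]],[[-30,20,0],[0,0,0]],[[-42,27,0],[0,0,0]],[[-42,27,0],[0,0,0]],[[-42,27,0],[0,0,0]]]' --gripper 0.45

```text
clock: 30.5
ee_pos: [0.487, -0.0254, 0.2012]
orientation: [[0.999, 0.037, 0.001], [0.037, -0.999, -0.0], [0.001, 0.0, -1.0]]
contact_force: [0.3, -0.7, 1.0]
opening: 0.725
grasp_force: 0.0
```

Emit:
play_rows --steps '[[[-40,28,0],[0,0,0]],[[0,0,0],[0,0,-6]],[[0,0,0],[0,0,-5.7]],[[0,0,0],[0,0,0]],[[0,0,0],[0,0,0]]]'

```text
clock: 31.12
ee_pos: [0.4494, -0.054, 0.2007]
orientation: [[0.972, 0.237, 0.001], [0.237, -0.972, -0.0], [0.001, 0.0, -1.0]]
contact_force: [0.2, 1.1, -0.1]
opening: 0.722
grasp_force: 0.0
```

```bash
python3 - <<'E'
from h import *
im,K,M=look('wrist','w10',[])
for m,c,a in comps(hsvm(im,'pale'),1500): print(c,a,rect(m,K,M,.036),rect(m,K,M,.048))
plan([.447,-.055,.030],13.7)
E
```

```text
[279.  34.] 5932 (0.5622, 0.0037, 0.21, 0.017, -88.0) (0.5604, 0.0019, 0.201, 0.016, -88.0)
[393.  14.] 1973 (0.5897, -0.0683, 0.046, 0.02, -76.3) (0.5868, -0.0671, 0.044, 0.019, -76.3)
[227.  55.] 9643 (0.5432, 0.0296, 0.291, 0.016, -88.0) (0.5422, 0.0268, 0.279, 0.015, -88.0)
[320. 219.] 8018 (0.4466, -0.0566, 0.112, 0.041, 13.6) (0.4496, -0.0558, 0.108, 0.039, 13.6)
[477. 244.] 8821 (0.4579, -0.1722, 0.11, 0.054, -15.0) (0.4604, -0.1667, 0.106, 0.052, -15.0)
at [ 0.4494 -0.054   0.2006] yaw 13.7 shift [ -2.6   0.4 170.6] turn tool z 0.0 q [-11. -18.  97.  -0. 101.  65.]
```

View pics/w10.png

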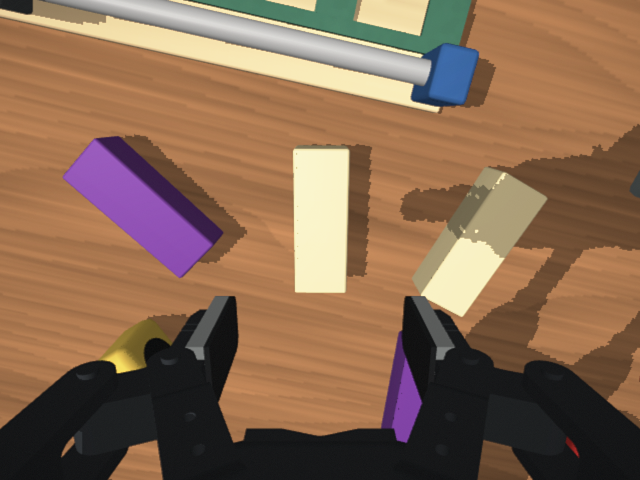

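The pale blank is at (320,219), centred between the fingers, with both purple look-alikes clear of them. I'll grip it.

Emit:
play_rows --steps '[[[-3,2,30],[0,0,0]],[[0,0,45],[0,0,0]],[[0,0,45],[0,0,0]],[[0,0,34],[0,0,0]],[[0,0,10],[0,0,0]],[[0,0,6],[0,0,0]],[[0,0,0],[0,0,0]],[[0,0,0],[0,0,0]]]'

```text
clock: 32.17
ee_pos: [0.4478, -0.057, 0.0318]
orientation: [[0.971, 0.238, 0.002], [0.238, -0.971, -0.001], [0.002, 0.001, -1.0]]
contact_force: [0.4, 0.5, 0.2]
opening: 0.724
grasp_force: 0.0
```

Emit:
play_rows --steps '[[[0,0,0],[0,0,0]],[[0,0,0],[0,0,0]],[[0,0,0],[0,0,0]],[[0,0,0],[0,0,0]],[[0,0,0],[0,0,0]],[[0,0,-20],[0,0,0]],[[0,0,-45],[0,0,0]],[[0,0,-50],[0,0,0]],[[0,0,-55],[0,0,0]],[[0,0,0],[0,0,5.8]],[[0,0,0],[0,0,5.8]],[[0,0,0],[0,0,0]]]' --gripper -1

```text
clock: 33.67
ee_pos: [0.4466, -0.0567, 0.1996]
orientation: [[0.999, 0.039, -0.001], [0.039, -0.999, 0.0], [-0.001, -0.0, -1.0]]
contact_force: [-0.7, -0.3, -1.9]
opening: 0.457
grasp_force: 52.3
```

```bash
python3 - <<'E'
from h import *
plan([.643,.0075,.2],2.1)
E
```

```text
at [ 0.4466 -0.0567  0.1996] yaw 2.3 shift [198.7 -56.5  -0.6] turn tool z 0.2 q [-12. -18.  97.  -0. 101.  76.]
```

Emit:
play_rows --steps '[[[20,-6,0],[0,0,0]],[[45,-13,0],[0,0,0]],[[45,-13,0],[0,0,0]],[[45,-13,0],[0,0,0]],[[34,-9,0],[0,0,0]],[[10,-2,0],[0,0,0]],[[0,0,0],[0,0,0]],[[0,0,0],[0,0,0]],[[0,0,0],[0,0,0]]]'

```text
clock: 34.8
ee_pos: [0.643, 0.0064, 0.201]
orientation: [[0.999, 0.038, 0.001], [0.038, -0.999, -0.0], [0.001, 0.0, -1.0]]
contact_force: [-0.2, -0.8, -0.8]
opening: 0.456
grasp_force: 52.3
```

```bash
python3 - <<'E'
from h import *
im,K,M=look('wrist','w11',['pocket_0'])
for m,c,a in comps(hsvm(im,'pale'),1500): print(c,a,rect(m,K,M,.048))
plan([.643,.0075,.045],2.1)
E
```

```text
pocket_0 [(0.62, [0.6521, -0.0657, 0.0137])]
[295.  75.] 4656 (0.7395, 0.0285, 0.241, 0.009, -88.0)
[287.  93.] 4459 (0.728, 0.0296, 0.247, 0.012, -88.2)
[288. 114.] 2756 (0.7164, 0.017, 0.196, 0.008, -87.8)
[165. 224.] 20513 (0.6351, 0.1144, 0.141, 0.114, -0.4)
[318. 152.] 2111 (0.6921, 0.008, 0.041, 0.022, -87.8)
[335. 286.] 36010 (0.5828, -0.0171, 0.243, 0.131, 1.9)
at [0.6432 0.0065 0.2009] yaw 2.2 shift [ -0.2  -1.  155.9] turn tool z 0.1 q [ -2.  12.  68.  -0. 100.  85.]
```

View pics/w11.png

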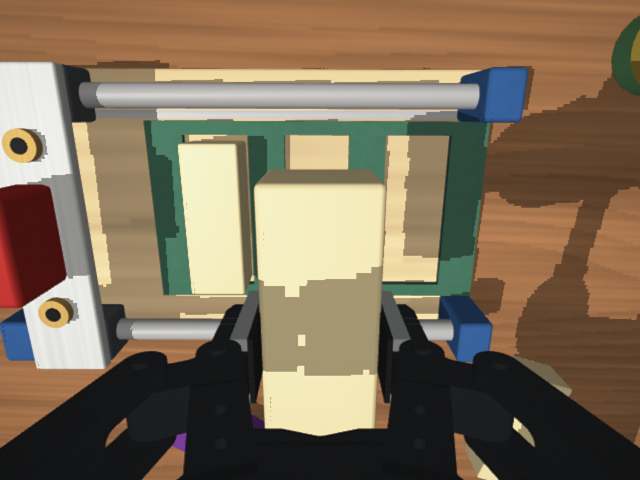

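The blank lies in pocket 2 at (215,218), and pocket 1 is under the tool. I'll lower the second blank.

Emit:
play_rows --steps '[[[0,-1,30],[0,0,0]],[[0,0,45],[0,0,0]],[[0,0,40],[0,0,0]],[[0,0,22],[0,0,0]],[[0,0,10],[0,0,0]],[[0,0,6],[0,0,0]],[[0,0,3],[0,0,0]],[[0,0,0],[0,0,0]],[[0,0,0],[0,0,0]]]'

```text
clock: 36.02
ee_pos: [0.644, 0.0078, 0.0452]
orientation: [[0.999, 0.038, 0.001], [0.038, -0.999, -0.0], [0.001, 0.0, -1.0]]
contact_force: [-0.6, 0.3, -1.4]
opening: 0.456
grasp_force: 52.2
```

Emit:
play_rows --steps '[[[0,0,0],[0,0,0]],[[0,0,0],[0,0,0]],[[0,0,0],[0,0,0]],[[0,0,-10],[0,0,0]],[[0,0,-30],[0,0,0]],[[0,0,-45],[0,0,0]],[[0,0,-45],[0,0,0]],[[0,0,-26],[0,0,0]],[[-30,28,0],[0,0,0]],[[-42,40,0],[0,0,0]],[[-42,40,0],[0,0,0]],[[-42,40,0],[0,0,0]]]' --gripper 0.45

```text
clock: 37.52
ee_pos: [0.492, -0.1471, 0.2012]
orientation: [[0.999, 0.039, 0.001], [0.039, -0.999, -0.001], [0.001, 0.001, -1.0]]
contact_force: [0.2, -0.8, 0.7]
opening: 0.727
grasp_force: 0.0
```

Emit:
play_rows --steps '[[[-35,27,0],[0,0,0]],[[0,0,0],[0,0,6]],[[0,0,0],[0,0,6]],[[0,0,0],[0,0,5]],[[0,0,0],[0,0,0]],[[0,0,0],[0,0,0]]]'

```text
clock: 38.28
ee_pos: [0.4595, -0.1744, 0.2007]
orientation: [[0.967, -0.254, 0.001], [-0.254, -0.967, -0.0], [0.001, 0.0, -1.0]]
contact_force: [-0.1, 0.7, -0.7]
opening: 0.723
grasp_force: 0.0
```

```bash
python3 - <<'E'
from h import *
im,K,M=look('wrist','w12',[])
for m,c,a in comps(hsvm(im,'pale'),1500): print(c,a,rect(m,K,M,.036))
plan([.458,-.176,.030],-14.8)
im,K,M=look('top','t12',[])
for m,c,a in comps(hsvm(im,'pale'),300):
    if 230<c[0]<450 and 150<c[1]<330: print(c,a,rect(m,K,M,.036),rect(m,K,M,.048))
E
```

```text
[113.  40.] 5384 (0.6116, -0.0772, 0.056, 0.042, 1.8)
[ 78. 127.] 3111 (0.5633, -0.0283, 0.118, 0.017, -88.0)
[ 94. 154.] 4376 (0.5459, -0.0427, 0.171, 0.015, -88.0)
[325. 217.] 8049 (0.4565, -0.1788, 0.111, 0.041, -14.9)
at [ 0.4595 -0.1744  0.2006] yaw -14.7 shift [ -1.1   1.9 170.6] turn tool z 0.1 q [-25. -12.  92.   0. 100.  80.]
[320. 166.] 675 (0.7262, 0.0305, 0.233, 0.031, -87.8) (0.7229, 0.0301, 0.231, 0.031, -87.8)
[326. 197.] 785 (0.6418, 0.0097, 0.117, 0.045, 1.9) (0.6394, 0.0095, 0.116, 0.044, 1.9)
[355. 197.] 813 (0.6418, -0.0651, 0.115, 0.047, 2.8) (0.6393, -0.0645, 0.114, 0.046, 2.8)
[243. 202.] 404 (0.6356, 0.2182, 0.13, 0.029, 1.8) (0.6332, 0.2161, 0.129, 0.029, 1.8)
[297. 199.] 771 (0.6396, 0.0835, 0.118, 0.043, 2.0) (0.6371, 0.0827, 0.117, 0.043, 2.0)
[448. 251.] 4138 (0.4969, -0.2898, 0.207, 0.151, 65.5) (0.4959, -0.287, 0.205, 0.149, 65.5)
[316. 233.] 1380 (0.5511, 0.0569, 0.343, 0.036, -88.0) (0.5495, 0.0564, 0.34, 0.036, -88.0)
[393. 285.] 669 (0.4119, -0.1573, 0.096, 0.058, -25.6) (0.4117, -0.1558, 0.095, 0.057, -25.6)
```

Emit:
play_rows --steps '[[[-2,5,30],[0,0,0]],[[0,0,45],[0,0,0]],[[0,0,45],[0,0,0]],[[0,0,34],[0,0,0]],[[0,0,10],[0,0,0]],[[0,0,6],[0,0,0]],[[0,0,0],[0,0,0]],[[0,0,0],[0,0,0]]]'

```text
clock: 39.38
ee_pos: [0.4571, -0.1791, 0.0318]
orientation: [[0.967, -0.255, 0.002], [-0.255, -0.967, -0.001], [0.002, 0.0, -1.0]]
contact_force: [-0.3, 0.1, 0.3]
opening: 0.728
grasp_force: 0.0
```

Emit:
play_rows --steps '[[[0,0,0],[0,0,0]],[[0,0,0],[0,0,0]],[[0,0,0],[0,0,0]],[[0,0,0],[0,0,0]],[[0,0,0],[0,0,0]],[[0,0,-20],[0,0,0]],[[0,0,-45],[0,0,0]],[[0,0,-50],[0,0,0]],[[0,0,-55],[0,0,-6]],[[0,0,0],[0,0,-6]],[[0,0,0],[0,0,-5]],[[0,0,0],[0,0,0]]]' --gripper -1

```text
clock: 40.88
ee_pos: [0.456, -0.1786, 0.1997]
orientation: [[0.999, 0.038, -0.001], [0.038, -0.999, 0.0], [-0.001, -0.001, -1.0]]
contact_force: [0.1, 0.5, -0.9]
opening: 0.458
grasp_force: 52.2
```

```bash
python3 - <<'E'
from h import *
plan([.646,-.067,.2],2.1)
E
```

```text
at [ 0.456  -0.1786  0.1997] yaw 2.2 shift [ 194.1 -104.4   -0.5] turn tool z 0.1 q [-25. -12.  92.   0. 100.  62.]
```

Emit:
play_rows --steps '[[[20,-11,0],[0,0,0]],[[45,-24,0],[0,0,0]],[[45,-24,0],[0,0,0]],[[45,-24,0],[0,0,0]],[[30,-16,0],[0,0,0]],[[9,-5,0],[0,0,0]],[[0,0,0],[0,0,0]],[[0,0,0],[0,0,0]],[[0,0,0],[0,0,0]]]'

```text
clock: 42.0
ee_pos: [0.6454, -0.0682, 0.2008]
orientation: [[0.999, 0.037, 0.0], [0.037, -0.999, -0.0], [0.0, 0.0, -1.0]]
contact_force: [0.3, -0.2, -0.6]
opening: 0.459
grasp_force: 52.2
```

```bash
python3 - <<'E'
from h import *
im,K,M=look('wrist','w13',[])
plan([.646,-.067,.045],2.1)
print([pix(K,M,[x,y,.012]).round(0).tolist() for x,y in [(.7051,-.0408),(.7034,-.0888)]])
E
```

```text
at [ 0.6455 -0.0681  0.2008] yaw 2.1 shift [  0.4  -1.1 155.8] turn tool z 0.0 q [ -9.  13.  67.  -0. 100.  79.]
[[284.0, 133.0], [348.0, 137.0]]
```

View pics/w13.png

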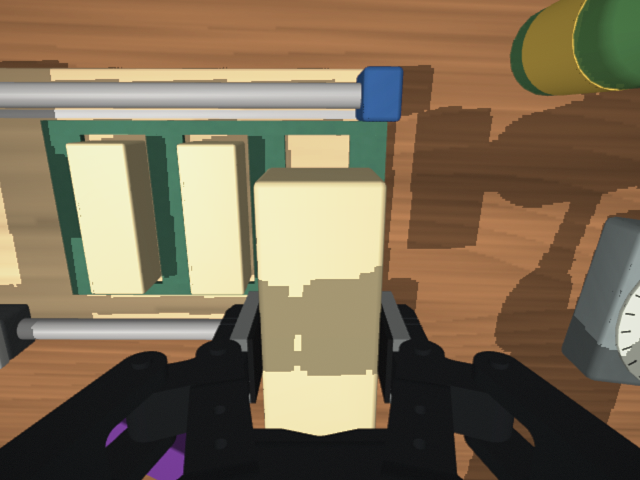

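Pocket 0's back edge spans (286–349,135), as predicted, and the other two blanks look seated. I'll lower this one.

Emit:
play_rows --steps '[[[0,-1,30],[0,0,0]],[[0,0,45],[0,0,0]],[[0,0,40],[0,0,0]],[[0,0,22],[0,0,0]],[[0,0,10],[0,0,0]],[[0,0,6],[0,0,0]],[[0,0,3],[0,0,0]],[[0,0,0],[0,0,0]],[[0,0,0],[0,0,0]]]'

```text
clock: 43.18
ee_pos: [0.6465, -0.0664, 0.0452]
orientation: [[0.999, 0.038, 0.001], [0.038, -0.999, -0.0], [0.001, 0.0, -1.0]]
contact_force: [0.2, -0.5, -0.4]
opening: 0.457
grasp_force: 52.2
```

Emit:
play_rows --steps '[[[0,0,0],[0,0,0]],[[0,0,0],[0,0,0]],[[0,0,0],[0,0,0]],[[0,0,-10],[0,0,0]],[[0,0,-30],[0,0,0]],[[0,0,-45],[0,0,0]],[[0,0,-45],[0,0,0]],[[0,-16,-26],[0,0,0]],[[0,-30,0],[0,0,0]],[[0,-30,0],[0,0,0]],[[0,0,0],[0,0,0]],[[0,0,0],[0,0,0]]]' --gripper 0.45

```text
clock: 44.68
ee_pos: [0.6432, 0.0092, 0.2007]
orientation: [[0.999, 0.038, 0.0], [0.038, -0.999, -0.001], [0.0, 0.001, -1.0]]
contact_force: [-0.0, -0.1, -0.0]
opening: 0.724
grasp_force: 0.0
```

```bash
python3 - <<'E'
from h import *
im,K,M=look('wrist','w14',['bridge_grip'])
for m,c,a in comps(hsvm(im,'pale'),1500): print(c,a,rect(m,K,M,.048))
plan([.637,.183,.2],2.1)
im,K,M=look('top','t14',[])
for m,c,a in comps(hsvm(im,'pale'),300):
    if 280<c[0]<380 and 180<c[1]<220: print(c,a,rect(m,K,M,.048))
t=im[120:300,110:400]; cv2.imwrite('pics/c14.png',cv2.resize(t,None,fx=2.7,fy=2.7,interpolation=cv2.INTER_CUBIC))
E
```

```text
bridge_grip [(0.9, [0.6401, 0.1788, 0.0976])]
[294.  76.] 4734 (0.7393, 0.0309, 0.245, 0.008, -87.8)
[299.  94.] 4765 (0.7278, 0.0297, 0.246, 0.012, -88.0)
[307. 114.] 3108 (0.7163, 0.017, 0.198, 0.008, -88.1)
[272. 227.] 42792 (0.6371, 0.0406, 0.258, 0.141, -88.9)
at [0.6431 0.0087 0.2005] yaw 2.1 shift [   0.4 -174.5    0.4] turn tool z 0.0 q [ -2.  12.  68.  -0. 100.  86.]
[294. 195.] 785 (0.6478, 0.0895, 0.142, 0.058, 8.6)
[356. 192.] 600 (0.6452, -0.0649, 0.122, 0.043, 2.3)
[326. 203.] 606 (0.6258, 0.009, 0.088, 0.044, 1.9)
```

View pics/c14.png

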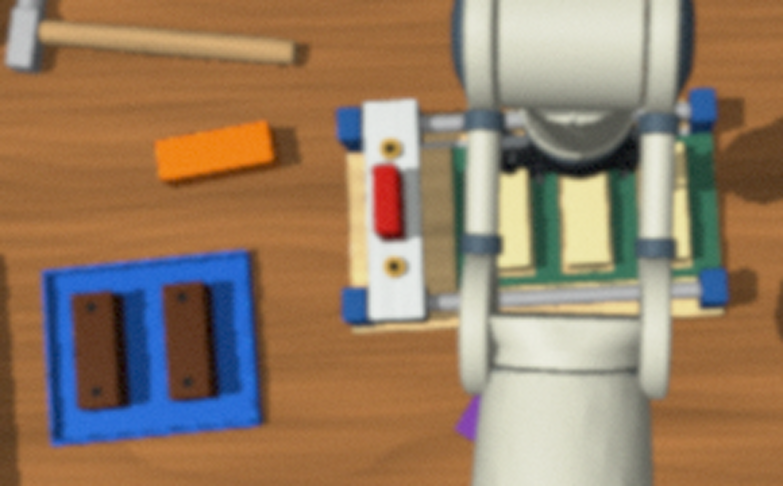

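Both dark pieces lie flat in the tray. I'll move over the bridge and check the blanks again with the arm out of the way.

Emit:
play_rows --steps '[[[0,-25,0],[0,0,0]],[[0,-40,0],[0,0,0]],[[0,-40,0],[0,0,0]],[[0,-40,0],[0,0,0]],[[0,-25,0],[0,0,0]],[[0,-5,0],[0,0,0]],[[0,0,0],[0,0,0]],[[0,0,0],[0,0,0]],[[0,0,0],[0,0,0]]]' --gripper 1

```text
clock: 45.95
ee_pos: [0.6366, 0.1833, 0.2004]
orientation: [[0.999, 0.037, 0.0], [0.037, -0.999, -0.0], [0.0, 0.0, -1.0]]
contact_force: [0.7, 0.5, 0.2]
opening: 1.003
grasp_force: 0.0
```

```bash
python3 - <<'E'
from h import *
for n in ['top','side','wrist']:
    im,K,M=look(n,n+'15',['bridge_grip','blank_a_center'])
    h,s,v=cv2.split(cv2.cvtColor(im,cv2.COLOR_BGR2HSV))
    for S in (100,125):
      for m,c,a in comps((h>15)&(h<35)&(s<S)&(v>150),150):
        r=rect(m,K,M,.048)
        if .6<r[0]<.68 and -.1<r[1]<.12: print(n,S,c,a,r)
plan([.638,.183,.103],2.1)
E
```

```text
bridge_grip [(0.73, [0.6412, 0.1845, 0.0993])]
blank_a_center []
top 100 [356. 197.] 688 (0.6409, -0.0653, 0.114, 0.042, 2.3)
top 100 [297. 199.] 737 (0.6364, 0.0836, 0.119, 0.044, 4.2)
top 100 [326. 199.] 705 (0.6375, 0.0067, 0.113, 0.045, -0.6)
top 125 [356. 197.] 688 (0.6409, -0.0653, 0.114, 0.042, 2.3)
top 125 [297. 199.] 737 (0.6364, 0.0836, 0.119, 0.044, 4.2)
top 125 [326. 199.] 706 (0.6375, 0.0067, 0.113, 0.045, -0.6)
bridge_grip [(0.7, [0.5246, 0.4264, 0.0002]), (0.67, [0.6377, 0.1832, 0.0975])]
blank_a_center [(0.52, [0.3324, -0.3886, -0.0042])]
side 100 [296. 222.] 252 (0.6269, -0.0596, 0.078, 0.048, 0.6)
side 100 [283. 252.] 837 (0.6204, 0.059, 0.145, 0.096, -88.2)
side 125 [296. 222.] 278 (0.6263, -0.062, 0.077, 0.052, 4.8)
side 125 [283. 252.] 855 (0.6204, 0.059, 0.145, 0.096, -88.2)
bridge_grip [(0.89, [0.6405, 0.175, 0.0976])]
blank_a_center []
wrist 100 [500. 241.] 28224 (0.6341, 0.0507, 0.221, 0.135, -88.2)
wrist 100 [636. 268.] 366 (0.6151, -0.0466, 0.051, 0.007, 14.8)
wrist 125 [500. 241.] 28224 (0.6341, 0.0507, 0.221, 0.135, -88.2)
wrist 125 [636. 268.] 366 (0.6151, -0.0466, 0.051, 0.007, 14.8)
at [0.6364 0.1845 0.2003] yaw 2.2 shift [ 1.6  1.6 97.3] turn tool z 0.1 q [ 13.  15.  65.   0. 100. 101.]
```

All three blanks are in their pockets. I'll grip the handle and slide the bridge 250 mm along tool +y.

Emit:
play_rows --steps '[[[2,1,30],[0,0,0]],[[0,0,40],[0,0,0]],[[0,0,20],[0,0,0]],[[0,0,8],[0,0,0]],[[0,0,0],[0,0,0]],[[0,0,0],[0,0,0]]]'

```text
clock: 47.15
ee_pos: [0.6393, 0.1837, 0.1043]
orientation: [[0.999, 0.038, 0.003], [0.038, -0.999, 0.001], [0.003, -0.001, -1.0]]
contact_force: [1.2, -0.8, 0.4]
opening: 0.998
grasp_force: 0.0
```

Emit:
play_rows --steps '[[[0,0,0],[0,0,0]],[[0,0,0],[0,0,0]],[[0,0,0],[0,0,0]],[[0,0,0],[0,0,0]],[[0,0,0],[0,0,0]],[[0,0,0],[0,0,0]],[[0,10,0],[0,0,0]],[[0,20,0],[0,0,0]],[[0,20,0],[0,0,0]],[[0,20,0],[0,0,0]],[[0,20,0],[0,0,0]],[[0,20,0],[0,0,0]]]' --gripper -1 --force 40

```text
clock: 48.65
ee_pos: [0.6424, 0.0721, 0.1025]
orientation: [[0.999, 0.038, -0.001], [0.038, -0.999, 0.0], [-0.001, -0.0, -1.0]]
contact_force: [-2.5, 4.5, 4.5]
opening: 0.281
grasp_force: 42.1
```

Emit:
play_rows --steps '[[[0,20,0],[0,0,0]],[[0,20,0],[0,0,0]],[[0,20,0],[0,0,0]],[[0,20,0],[0,0,0]],[[0,20,0],[0,0,0]],[[0,20,0],[0,0,0]],[[0,8,0],[0,0,0]],[[0,5,0],[0,0,0]],[[0,3,0],[0,0,0]],[[0,0,0],[0,0,0]],[[0,0,0],[0,0,0]]]'

```text
clock: 50.02
ee_pos: [0.6471, -0.0637, 0.1025]
orientation: [[0.999, 0.037, -0.001], [0.037, -0.999, -0.001], [-0.002, 0.001, -1.0]]
contact_force: [-5.6, -0.3, 4.6]
opening: 0.275
grasp_force: 42.2
```

Emit:
play_rows --steps '[[[0,2,0],[0,0,0]],[[0,2,0],[0,0,0]],[[0,2,0],[0,0,0]],[[0,0,0],[0,0,0]],[[0,0,0],[0,0,0]]]'

```text
clock: 50.65
ee_pos: [0.6472, -0.066, 0.1025]
orientation: [[0.999, 0.04, -0.002], [0.04, -0.999, 0.004], [-0.002, -0.004, -1.0]]
contact_force: [-6.6, 11.9, 6.6]
opening: 0.277
grasp_force: 42.4
```

The bridge is against the working stop after 250 mm of travel. I'll release it and go above the knobs.

Emit:
play_rows --steps '[[[0,-3,0],[0,0,0]],[[0,0,0],[0,0,0]],[[0,0,0],[0,0,0]],[[0,0,0],[0,0,0]],[[0,0,0],[0,0,0]],[[0,0,-20],[0,0,0]],[[0,0,-45],[0,0,0]],[[0,0,-45],[0,0,0]],[[0,0,-40],[0,0,0]],[[-8,34,0],[0,0,0]],[[-12,45,0],[0,0,0]],[[-12,45,0],[0,0,0]]]' --gripper 1

```text
clock: 52.15
ee_pos: [0.6206, -0.1914, 0.2544]
orientation: [[0.999, 0.039, 0.002], [0.039, -0.999, -0.001], [0.002, 0.001, -1.0]]
contact_force: [-0.2, -0.1, -0.1]
opening: 1.003
grasp_force: 0.0
```

Emit:
play_rows --steps '[[[-12,45,0],[0,0,0]],[[-12,45,0],[0,0,0]],[[-12,45,0],[0,0,0]],[[-8,30,0],[0,0,0]],[[0,0,0],[0,0,0]],[[0,0,0],[0,0,0]],[[0,0,0],[0,0,0]]]'

```text
clock: 53.02
ee_pos: [0.5837, -0.3557, 0.2531]
orientation: [[0.999, 0.04, 0.001], [0.04, -0.999, -0.0], [0.001, 0.0, -1.0]]
contact_force: [-0.3, -0.5, -0.5]
opening: 1.0
grasp_force: 0.0
```

```bash
cat >> h.py <<'E'
def knob(im,K,M,C,show=True):
    h,s,v=cv2.split(cv2.cvtColor(im,cv2.COLOR_BGR2HSV))
    red=((h<8)|(h>172))&(s>120)&(v>70); yel=(h>18)&(h<35)&(s>130)&(v>90)
    for nm,m,zs in (('red',red,(.083,.049)),('yel',yel,(.113,.083))):
        for mm,c,a in comps(m,12):
            q=[ray(K,M,*c,z)[:2]-C for z in zs]
            if min(np.hypot(*x) for x in q)<.075: print(nm,c,a,[(z,round(np.hypot(*x)*1000,1),round(np.degrees(np.arctan2(x[1],x[0])),1)) for z,x in zip(zs,q)], rect(mm,K,M,zs[0])[2:])
E
python3 - <<'E'
from h import *
im,K,M=look('wrist','w16',['coarse_grip','fine_grip'])
knob(im,K,M,np.array([.581,-.361]))
plan([.581,-.361,.25],2.1)
E
```

```text
coarse_grip [(0.84, [0.5802, -0.357, 0.0773])]
fine_grip [(0.78, [0.5797, -0.3561, 0.1084])]
red [346. 203.] 113 [(0.083, np.float64(20.9), np.float64(-46.5)), (0.049, np.float64(19.2), np.float64(-67.3))] (0.013, 0.005, -41.7)
red [369. 248.] 141 [(0.083, np.float64(40.0), np.float64(-119.7)), (0.049, np.float64(50.1), np.float64(-127.9))] (0.022, 0.004, 53.8)
yel [318. 246.] 91 [(0.113, np.float64(11.1), np.float64(156.2)), (0.083, np.float64(20.2), np.float64(168.0))] (0.014, 0.004, -32.0)
yel [349. 245.] 56 [(0.113, np.float64(18.8), np.float64(-117.1)), (0.083, np.float64(26.5), np.float64(-132.9))] (0.006, 0.005, 54.5)
at [ 0.5835 -0.356   0.2526] yaw 2.3 shift [-2.7  4.9  2.6] turn tool z 0.2 q [-34.  19.  55.   0. 106.  53.]
```

View pics/w16.png

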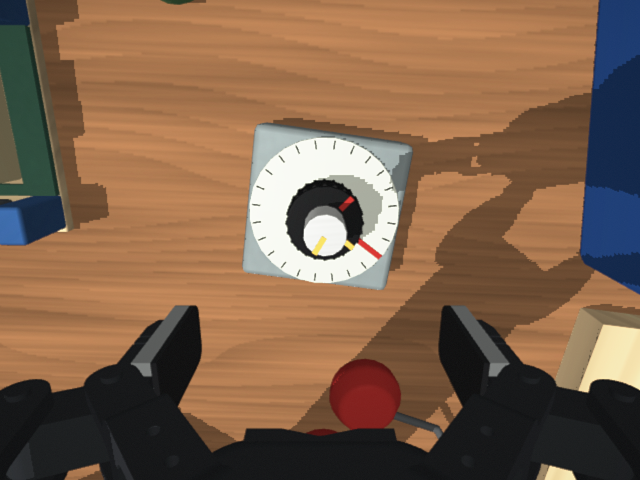

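The red line is at (346,203) and the red mark at (369,248). The yellow line is at (318,246) and the yellow mark at (349,245). I'll find the axis precisely from the dial's outline.

```bash
python3 - <<'E'
from h import *
im=cv2.imread('pics/w16.png'); K,M=T('wrist')
h,s,v=cv2.split(cv2.cvtColor(im,cv2.COLOR_BGR2HSV))
m=(s<40)&(v>175); m[:120]=0; m[300:]=0; m[:,:230]=0; m[:,420:]=0
c=max([x for x in comps(m,500)],key=lambda x:x[2])
cn=max(cv2.findContours(c[0].astype(np.uint8),0,1)[0],key=cv2.contourArea)
P=np.array([ray(K,M,u,w_,.049)[:2] for u,w_ in cv2.convexHull(cn)[:,0]],np.float32)
cc,r=cv2.minEnclosingCircle(P); print(cc,r)
C=np.array(cc); knob(im,K,M,C)
d=(v<60); d[:150]=0; d[280:]=0; d[:,:270]=0; d[:,380:]=0
c=max(comps(d,200),key=lambda x:x[2]); cn=max(cv2.findContours(c[0].astype(np.uint8),0,1)[0],key=cv2.contourArea)
P=np.array([ray(K,M,u,w_,.083)[:2] for u,w_ in cv2.convexHull(cn)[:,0]],np.float32); print(cv2.minEnclosingCircle(P))
E
```

```text
(0.5803436636924744, -0.3598562479019165) 0.08384368568658829
red [346. 203.] 113 [(0.083, np.float64(22.3), np.float64(-47.9)), (0.049, np.float64(20.6), np.float64(-67.5))] (0.013, 0.005, -41.7)
red [369. 248.] 141 [(0.083, np.float64(40.9), np.float64(-118.1)), (0.049, np.float64(50.9), np.float64(-126.5))] (0.022, 0.004, 53.8)
yel [318. 246.] 91 [(0.113, np.float64(10.0), np.float64(162.0)), (0.083, np.float64(19.4), np.float64(171.6))] (0.014, 0.004, -32.1)
yel [349. 245.] 56 [(0.113, np.float64(19.7), np.float64(-113.9)), (0.083, np.float64(27.1), np.float64(-130.2))] (0.006, 0.005, 54.4)
((0.5814708471298218, -0.36082521080970764), 0.03092285804450512)
```

The axis is at about (0.580, -0.361). The coarse knob needs about 82° clockwise, which is tool z positive, and the fine knob about 80° counter-clockwise afterwards. I'll pre-turn by -38° and descend.

Emit:
play_rows --steps '[[[-3,5,0],[0,0,0]],[[0,0,0],[0,0,-9.5]],[[0,0,0],[0,0,-9.5]],[[0,0,0],[0,0,-9.5]],[[0,0,0],[0,0,-9.5]],[[0,0,30],[0,0,0]],[[0,0,30],[0,0,0]],[[0,0,0],[0,0,0]],[[0,0,0],[0,0,0]]]'

```text
clock: 54.3
ee_pos: [0.5805, -0.3624, 0.1937]
orientation: [[0.764, 0.645, 0.001], [0.645, -0.764, -0.001], [0.0, 0.001, -1.0]]
contact_force: [0.4, -0.7, -0.0]
opening: 1.004
grasp_force: 0.0
```

```bash
python3 - <<'E'
from h import *
im,K,M=look('wrist','w17',['coarse_grip','fine_grip'])
knob(im,K,M,np.array([.580,-.361]))
plan([.580,-.361,.076],40)
E
```

```text
coarse_grip [(0.77, [0.5787, -0.3631, 0.0769])]
fine_grip [(0.64, [0.578, -0.3577, 0.1096])]
red [351. 236.] 149 [(0.083, np.float64(21.6), np.float64(-45.8)), (0.049, np.float64(25.9), np.float64(-69.1))] (0.012, 0.005, -41.4)
red [332. 293.] 154 [(0.083, np.float64(37.4), np.float64(-123.7)), (0.049, np.float64(52.7), np.float64(-127.1))] (0.017, 0.004, 53.7)
yel [298. 262.] 167 [(0.113, np.float64(10.0), np.float64(154.8)), (0.083, np.float64(18.6), np.float64(-175.1))] (0.014, 0.004, -26.4)
yel [322. 281.] 18 [(0.113, np.float64(15.7), np.float64(-125.6)), (0.083, np.float64(28.1), np.float64(-131.4))] (0.003, 0.001, -34.7)
at [ 0.5809 -0.3625  0.1946] yaw 40.2 shift [  0.2  -2.  118.6] turn tool z 0.2 q [-35.  18.  62.   0. 100.  15.]
```

Emit:
play_rows --steps '[[[0,-2,25],[0,0,0]],[[0,0,35],[0,0,0]],[[0,0,30],[0,0,0]],[[0,0,18],[0,0,0]],[[0,0,8],[0,0,0]],[[0,0,0],[0,0,0]],[[0,0,0],[0,0,0]]]'

```text
clock: 55.32
ee_pos: [0.5797, -0.361, 0.0781]
orientation: [[0.764, 0.645, 0.002], [0.645, -0.764, -0.001], [0.001, 0.002, -1.0]]
contact_force: [-0.7, -0.3, 0.3]
opening: 1.003
grasp_force: 0.0
```

Emit:
play_rows --steps '[[[0,0,0],[0,0,0]],[[0,0,0],[0,0,0]],[[0,0,0],[0,0,0]],[[0,0,0],[0,0,0]],[[0,0,0],[0,0,0]]]' --gripper -1 --force 50

```text
clock: 55.95
ee_pos: [0.5785, -0.3597, 0.0778]
orientation: [[0.764, 0.646, -0.001], [0.646, -0.764, 0.001], [0.0, -0.002, -1.0]]
contact_force: [-5.1, 4.8, 5.5]
opening: 0.662
grasp_force: 55.1
```

Emit:
play_rows --steps '[[[0,0,0],[0,0,4]],[[0,0,0],[0,0,8]],[[0,0,0],[0,0,8]],[[0,0,0],[0,0,8]],[[0,0,0],[0,0,8]],[[0,0,0],[0,0,8]],[[0,0,0],[0,0,8]],[[0,0,0],[0,0,8]],[[0,0,0],[0,0,8]],[[0,0,0],[0,0,8]],[[0,0,0],[0,0,6]],[[0,0,0],[0,0,0]]]'

```text
clock: 57.45
ee_pos: [0.5785, -0.3593, 0.0778]
orientation: [[0.745, -0.667, -0.001], [-0.667, -0.745, 0.002], [-0.002, -0.001, -1.0]]
contact_force: [-6.3, 6.6, 6.2]
opening: 0.663
grasp_force: 55.2
```

Emit:
play_rows --steps '[[[0,0,0],[0,0,0]],[[0,0,0],[0,0,0]],[[0,0,0],[0,0,0]],[[0,0,0],[0,0,0]],[[0,0,-15],[0,0,0]],[[0,0,-35],[0,0,0]],[[0,0,-40],[0,0,0]],[[0,0,-30],[0,0,0]],[[0,0,0],[0,0,0]],[[0,0,0],[0,0,0]]]' --gripper 1

```text
clock: 58.7
ee_pos: [0.5789, -0.3605, 0.1958]
orientation: [[0.745, -0.667, -0.0], [-0.667, -0.745, 0.0], [-0.0, 0.0, -1.0]]
contact_force: [0.1, -0.1, -0.8]
opening: 0.999
grasp_force: 0.0
```

```bash
python3 - <<'E'
from h import *
im,K,M=look('wrist','w18',['coarse_grip','fine_grip'])
knob(im,K,M,np.array([.580,-.361]))
plan([.580,-.361,.106],-42)
E
```

```text
coarse_grip [(0.92, [0.5749, -0.3637, 0.0778])]
fine_grip [(0.7, [0.5787, -0.3573, 0.1104])]
red [388. 220.] 251 [(0.083, np.float64(44.2), np.float64(-116.0)), (0.049, np.float64(48.5), np.float64(-127.8))] (0.023, 0.004, 53.8)
red [356. 237.] 152 [(0.083, np.float64(23.5), np.float64(-128.6)), (0.049, np.float64(28.1), np.float64(-150.2))] (0.012, 0.005, 50.0)
yel [304. 263.] 160 [(0.113, np.float64(8.5), np.float64(80.0)), (0.083, np.float64(17.7), np.float64(109.7))] (0.014, 0.004, 72.3)
yel [328. 282.] 13 [(0.113, np.float64(16.7), np.float64(159.0)), (0.083, np.float64(29.1), np.float64(151.2))] (0.003, 0.001, 48.2)
at [ 0.5786 -0.3602  0.1942] yaw -41.8 shift [ 1.9 -0.4 88.2] turn tool z 0.2 q [-35.  18.  62.   0. 100.  97.]
```

```bash
python3 - <<'E'
from h import *
im=cv2.imread('pics/w18.png'); K,M=T('wrist')
h,s,v=cv2.split(cv2.cvtColor(im,cv2.COLOR_BGR2HSV))
red=((h<8)|(h>172))&(s>120)&(v>70); yel=(h>18)&(h<35)&(s>130)&(v>90)
for m,zz in ((red,(.049,.083)),(yel,(.113,.083))):
  for mm,c,a in comps(m,12):
    if not(280<c[0]<420 and 180<c[1]<320): continue
    for z in zz:
      p=np.array([ray(K,M,x,y,z)[:2] for y,x in np.argwhere(mm)]); mu=p.mean(0); d=np.linalg.svd(p-mu)[2][0]
      C=np.array([.5785,-.3595]); r=mu-C
      print(c,a,z,'dir',round(np.degrees(np.arctan2(d[1],d[0])),1),'pos',round(np.degrees(np.arctan2(r[1],r[0])),1),round(1000*np.hypot(*r),1))
cv2.imwrite('pics/c18.png',cv2.resize(im[140:340,230:450],None,fx=3,fy=3,interpolation=cv2.INTER_CUBIC))
E
```

```text
[388. 220.] 251 0.049 dir 53.8 pos -125.7 48.6
[388. 220.] 251 0.083 dir 53.8 pos -113.7 44.6
[356. 237.] 152 0.049 dir -123.8 pos -146.9 27.4
[356. 237.] 152 0.083 dir -123.8 pos -124.1 23.5
[304. 263.] 160 0.113 dir 69.9 pos 69.2 7.4
[304. 263.] 160 0.083 dir 69.9 pos 107.9 16.1
[328. 282.] 13 0.113 dir 64.1 pos 161.2 14.8
[328. 282.] 13 0.083 dir 64.1 pos 151.8 27.3
```

View pics/c18.png

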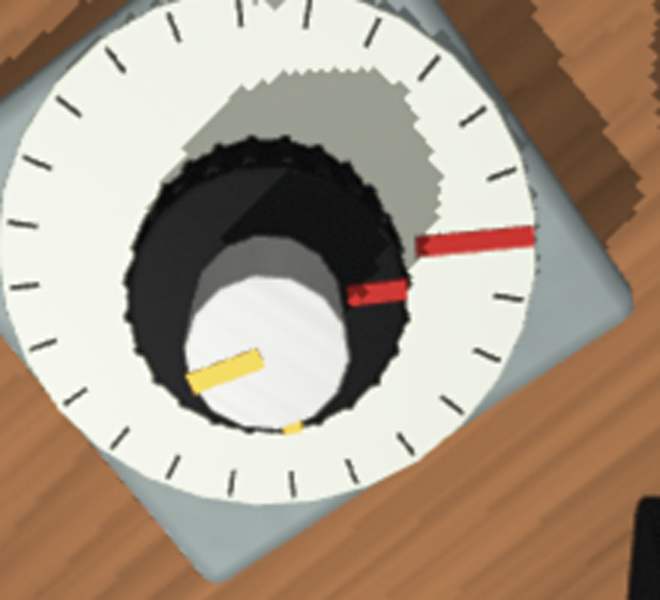

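The red line lines up with the red mark to within 2°. The yellow line is at 69.5° and its mark at about 152.5°, so the fine knob goes 83° counter-clockwise. I'll grip it.

Emit:
play_rows --steps '[[[0,0,30],[0,0,0]],[[0,0,30],[0,0,0]],[[0,0,18],[0,0,0]],[[0,0,9],[0,0,0]],[[0,0,0],[0,0,0]],[[0,0,0],[0,0,0]]]' --gripper 0.5

```text
clock: 59.6
ee_pos: [0.5796, -0.3609, 0.1108]
orientation: [[0.745, -0.667, 0.002], [-0.667, -0.745, -0.001], [0.002, -0.0, -1.0]]
contact_force: [-0.3, -1.1, -0.2]
opening: 0.749
grasp_force: 0.0
```

Emit:
play_rows --steps '[[[0,0,0],[0,0,0]],[[0,0,0],[0,0,0]],[[0,0,0],[0,0,0]],[[0,0,0],[0,0,0]],[[0,0,0],[0,0,0]],[[0,0,0],[0,0,0]]]' --gripper -1 --force 25

```text
clock: 60.35
ee_pos: [0.5796, -0.3604, 0.1103]
orientation: [[0.746, -0.666, 0.002], [-0.666, -0.746, -0.0], [0.002, -0.001, -1.0]]
contact_force: [1.3, 2.5, 5.7]
opening: 0.338
grasp_force: 25.7
```

Emit:
play_rows --steps '[[[0,0,0],[0,0,-4]],[[0,0,0],[0,0,-8]],[[0,0,0],[0,0,-8]],[[0,0,0],[0,0,-8]],[[0,0,0],[0,0,-8]],[[0,0,0],[0,0,-8]],[[0,0,0],[0,0,-8]],[[0,0,0],[0,0,-8]],[[0,0,0],[0,0,-8]],[[0,0,0],[0,0,-8]],[[0,0,0],[0,0,-7]],[[0,0,0],[0,0,0]]]'

```text
clock: 61.85
ee_pos: [0.5797, -0.3588, 0.1103]
orientation: [[0.75, 0.661, 0.001], [0.661, -0.75, 0.002], [0.002, -0.001, -1.0]]
contact_force: [0.3, 7.8, 8.4]
opening: 0.342
grasp_force: 25.9
```

Emit:
play_rows --steps '[[[0,0,0],[0,0,0]],[[0,0,0],[0,0,0]],[[0,0,0],[0,0,0]],[[0,0,0],[0,0,0]],[[0,0,-15],[0,0,0]],[[0,0,-35],[0,0,0]],[[0,0,-40],[0,0,0]],[[-30,0,-10],[0,0,0]],[[0,0,0],[0,0,0]],[[0,0,0],[0,0,0]],[[0,0,0],[0,0,0]]]' --gripper 1

```text
clock: 63.22
ee_pos: [0.5567, -0.3796, 0.2083]
orientation: [[0.752, 0.659, -0.001], [0.659, -0.752, 0.001], [0.0, -0.002, -1.0]]
contact_force: [-0.0, 0.3, 0.1]
opening: 1.001
grasp_force: 0.0
```

```bash
cat > k.py <<'E'
from h import *
import sys
o=get_obs(); im=get_image('wrist'); cv2.imwrite('pics/%s.png'%sys.argv[1],im); K,M=T('wrist',o)
print(o['ee_pos'],np.degrees(np.arctan2(o['orientation'][1][0],o['orientation'][0][0])))
h,s,v=cv2.split(cv2.cvtColor(im,cv2.COLOR_BGR2HSV))
red=((h<8)|(h>172))&(s>120)&(v>70); yel=(h>18)&(h<35)&(s>130)&(v>90)
C=np.array([.579,-.360]); cpx=pix(K,M,[*C,.08])
for m,zz in ((red,(.049,.083)),(yel,(.113,.083))):
  for mm,c,a in comps(m,12):
    if np.hypot(*(c-cpx))>110: continue
    for z in zz:
      p=np.array([ray(K,M,x,y,z)[:2] for y,x in np.argwhere(mm)]); mu=p.mean(0); d=np.linalg.svd(p-mu)[2][0]; r=mu-C
      print(c,a,z,'dir',round(np.degrees(np.arctan2(d[1],d[0])),1),'pos',round(np.degrees(np.arctan2(r[1],r[0])),1),round(1000*np.hypot(*r),1))
E
python3 k.py w19
```

```text
[ 0.55674577 -0.37962026  0.20833671] 41.239394837420804
[332. 240.] 257 0.049 dir -124.6 pos -125.9 46.2
[332. 240.] 257 0.083 dir -124.6 pos -123.8 35.8
[284. 199.] 126 0.113 dir 149.5 pos 137.4 18.9
[284. 199.] 126 0.083 dir 149.5 pos 151.7 23.0
[305. 203.] 160 0.113 dir 153.0 pos 160.3 8.3
[305. 203.] 160 0.083 dir 153.0 pos -177.9 13.3
```

Emit:
play_rows --steps '[[[-20,0,0],[0,0,0]],[[-20,0,0],[0,0,0]],[[0,0,20],[0,0,0]],[[0,0,0],[0,0,0]],[[0,0,0],[0,0,0]],[[0,0,0],[0,0,0]]]'

```text
clock: 64.03
ee_pos: [0.5268, -0.4064, 0.1897]
orientation: [[0.752, 0.659, 0.001], [0.659, -0.752, -0.0], [0.0, 0.001, -1.0]]
contact_force: [0.4, -0.9, 0.8]
opening: 1.002
grasp_force: 0.0
```

```bash
python3 k.py w20; python3 k.py w21 | grep -v "0.083 dir -12"
```

```text
[ 0.5268188  -0.40639147  0.18971378] 41.23897054180253
[331. 181.] 446 0.049 dir -126.7 pos -125.4 40.5
[331. 181.] 446 0.083 dir -126.7 pos -125.0 35.1
[291. 131.] 391 0.113 dir 146.7 pos 153.4 13.2
[291. 131.] 391 0.083 dir 146.7 pos 154.1 15.5
[ 0.52680582 -0.40646268  0.18981736] 41.23411738742807
[331. 181.] 441 0.049 dir -126.7 pos -125.4 40.5
[291. 131.] 391 0.113 dir 146.7 pos 153.5 13.2
[291. 131.] 391 0.083 dir 146.7 pos 154.2 15.5
```

```bash
python3 - <<'E'
from h import *
K,M=T('wrist'); im=cv2.imread('pics/w20.png')
h,s,v=cv2.split(cv2.cvtColor(im,cv2.COLOR_BGR2HSV)); 
m=(h>18)&(h<35)&(s>130)&(v>90)
# fine-knob top centre from white disc
wh=(s<60)&(v>190); cp=pix(K,M,[.579,-.360,.113]); print('cp',cp)
p=np.argwhere(m); p=p[np.hypot(p[:,1]-cp[0],p[:,0]-cp[1])<80]
Q=np.array([ray(K,M,x,y,.113)[:2] for y,x in p])
e=np.array([np.cos(np.radians(150)),np.sin(np.radians(150))]); n=np.array([-e[1],e[0]])
for C in ([.579,-.360],):
  t=(Q-C)@e*1000; q=(Q-C)@n*1000
  for a in np.arange(-2,32,1.5):
    k=(t>=a)&(t<a+1.5)
    if k.sum(): print(a,k.sum(),q[k].mean().round(2),q[k].min().round(2),q[k].max().round(2))
E
```

```text
cp [316.1106804  119.64494001]
1.0 21 1.03 -0.63 2.6
2.5 23 1.11 -0.5 2.73
4.0 24 1.15 -0.53 2.83
5.5 24 1.27 -0.4 2.96
7.0 23 1.32 -0.28 2.94
8.5 24 1.37 -0.3 3.07
10.0 24 1.49 -0.2 3.17
11.5 23 1.54 -0.08 3.15
13.0 22 1.64 0.05 3.28
14.5 30 0.64 -1.59 3.56
16.0 27 0.41 -1.62 2.35
17.5 28 0.33 -1.65 2.32
19.0 29 0.38 -1.67 2.45
20.5 28 0.31 -1.7 2.43
22.0 27 0.42 -1.57 2.4
23.5 14 -0.01 -1.6 1.93
```

The yellow line is at about 153° and the mark at about 149.6°. That's within tolerance but close to the limit, so I'll trim 3° clockwise.

```bash
python3 -c "
from h import *
plan([.579,-.3598,.110],41.2)"
```

```text
at [ 0.5268 -0.4065  0.1898] yaw 41.2 shift [70.  -0.8 79.9] turn tool z 0.0 q [-41.  15.  66.   0.  99.   8.]
```

Emit:
play_rows --steps '[[[30,-1,0],[0,0,0]],[[40,0,0],[0,0,0]],[[0,0,0],[0,0,0]],[[0,0,25],[0,0,0]],[[0,0,30],[0,0,0]],[[0,0,17],[0,0,0]],[[0,0,7],[0,0,0]],[[0,0,0],[0,0,0]],[[0,0,0],[0,0,0]]]' --gripper 0.5

```text
clock: 65.25
ee_pos: [0.5789, -0.3602, 0.1119]
orientation: [[0.752, 0.659, 0.002], [0.659, -0.752, -0.001], [0.001, 0.002, -1.0]]
contact_force: [0.2, 0.9, 0.1]
opening: 0.75
grasp_force: 0.0
```

Emit:
play_rows --steps '[[[0,0,0],[0,0,0]],[[0,0,0],[0,0,0]],[[0,0,0],[0,0,0]],[[0,0,0],[0,0,0]],[[0,0,0],[0,0,0]],[[0,0,0],[0,0,1.5]],[[0,0,0],[0,0,1.5]],[[0,0,0],[0,0,0]],[[0,0,0],[0,0,0]]]' --gripper -1

```text
clock: 66.38
ee_pos: [0.5784, -0.3597, 0.1111]
orientation: [[0.786, 0.618, 0.001], [0.618, -0.786, -0.0], [0.0, 0.0, -1.0]]
contact_force: [-2.9, 1.4, 6.6]
opening: 0.338
grasp_force: 25.5
```

Emit:
play_rows --steps '[[[0,0,0],[0,0,0]],[[0,0,0],[0,0,0]],[[0,0,0],[0,0,0]],[[0,0,0],[0,0,0]],[[0,0,-15],[0,0,0]],[[0,0,-35],[0,0,0]],[[0,0,-40],[0,0,0]],[[-30,0,-10],[0,0,0]],[[0,0,0],[0,0,0]],[[0,0,0],[0,0,0]],[[0,0,0],[0,0,0]]]' --gripper 1

```text
clock: 67.75
ee_pos: [0.5551, -0.3777, 0.2093]
orientation: [[0.785, 0.619, -0.001], [0.619, -0.785, 0.001], [-0.0, -0.002, -1.0]]
contact_force: [0.5, -0.3, 0.2]
opening: 1.002
grasp_force: 0.0
```

```bash
python3 k.py w22; python3 - <<'E'
from h import *
im,K,M=look('top','t22',['bridge_grip','done_a_center'])
h,s,v=cv2.split(cv2.cvtColor(im,cv2.COLOR_BGR2HSV))
for m,c,a in comps((h>15)&(h<35)&(s<125)&(v>150),150):
    r=rect(m,K,M,.048)
    if .6<r[0]<.68 and -.12<r[1]<.12: print(c,a,r)
for m,c,a in comps((v<120)&(h<20)&(s>90),300):
    if c[0]<220 and c[1]>200: print('dark',c,a,rect(m,K,M,.041))
E
```

```text
[ 0.55509446 -0.37769589  0.20931662] 38.24072581158963
[337. 239.] 258 0.049 dir -124.2 pos -125.9 46.2
[337. 239.] 258 0.083 dir -124.2 pos -123.7 35.9
[286. 201.] 124 0.113 dir 150.0 pos 137.6 18.9
[286. 201.] 124 0.083 dir 150.0 pos 151.7 23.1
[306. 202.] 157 0.113 dir 150.3 pos 157.4 8.3
[306. 202.] 157 0.083 dir 150.3 pos 179.5 13.2
bridge_grip [(0.91, [0.6525, -0.0649, 0.0988])]
done_a_center [(0.84, [0.5257, 0.382, 0.0206])]
[268. 199.] 2654 (0.6376, 0.0939, 0.273, 0.158, -87.9)
[326. 197.] 779 (0.6398, 0.0099, 0.117, 0.045, 2.7)
[297. 199.] 766 (0.637, 0.083, 0.118, 0.044, 3.5)
dark [ 94. 270.] 4231 (0.4687, 0.599, 0.291, 0.113, 5.8)
dark [ 17. 267.] 893 (0.4546, 0.755, 0.281, 0.164, 3.7)
dark [180. 246.] 635 (0.522, 0.3792, 0.104, 0.041, 4.8)
dark [147. 249.] 661 (0.5145, 0.464, 0.104, 0.042, 5.2)
dark [ 34. 275.] 758 (0.457, 0.7527, 0.221, 0.052, 5.2)
dark [ 61. 272.] 975 (0.4627, 0.6804, 0.212, 0.031, 5.8)
dark [ 74. 404.] 1911 (0.1217, 0.6443, 0.266, 0.144, 2.4)
```

```bash
python3 -c "
from station import *
print(hand_in())"
```

```text
the job is handed in; nothing more can be done
None
```

The jig is changed over and the job handed in at about 68 s of the 210 s allowed: both dark pieces are in the tray, three blanks are in pockets (the first was not re-checked once under the bridge), the bridge is at its working stop, and the coarse and fine knobs measured within about 2° and 1° of their marks.

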